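Roll a conveyor roller onto the line and chock it

TASK

Roll the steel conveyor roller along the bench, keeping it on the bench and without grasping it, and let it come to rest on the white line, lying along it and roughly centred on its length. Only then stand one of the two aluminium stops flat on the bench close up against each side of the roller (a gap of a centimetre is fine), square to it and about centred on its length, so that it cannot roll away; the roller must still be on the line at the end. Leave the parts bin, the wrench and the can where they are.

Things in the scene. Friction and masses are not known exactly. Their poses are not given: they have to be found in the camera images.
- roller_center (a point): conveyor roller: smooth steel cylinder 90 mm in diameter, 130 mm long, black end caps, about 0.7 kg, lying on the bench. The point is its centre, 45 mm above the bench; x is its axis (level); y and z turn as it rolls, z up at the start. It rolls very easily and slows by only 0.05 to 0.1 m/s2: let go at 0.05 m/s it runs on some 15 mm, at 0.15 m/s over 150 mm; a touch sets it off.
- mark_center (a point): white line painted on the mat (nothing to bump into), 200 mm long along its x and 12 mm wide, with a short cross tick at each end. The point is the middle of the line at bench height; z up. The roller lies 200 to 320 mm away from it, on either side, roughly parallel to it.
- chock_a_center (a point): loose aluminium roller stop like an upside-down T: base plate 100 (x) x 60 (y) x 12 mm high, upright handle bar 44 (x) x 20 (y) mm at its middle, rising to 100 mm; 0.3 kg; a half turn makes no difference. The point is on its middle axis, 50 mm up; z up. Touching, it is 61 mm (level) from the roller's axis, the plate's edge tucked under the roller's bulge: lower it at 76 mm or more, then slide it in.
- chock_b_center (a point): loose aluminium roller stop like an upside-down T: base plate 100 (x) x 60 (y) x 12 mm high, upright handle bar 44 (x) x 20 (y) mm at its middle, rising to 100 mm; 0.3 kg; a half turn makes no difference. The point is on its middle axis, 50 mm up; z up. Touching, it is 61 mm (level) from the roller's axis, the plate's edge tucked under the roller's bulge: lower it at 76 mm or more, then slide it in.
- bin: bystander: blue plastic parts bin 200 x 140 x 100 mm; the point is the centre of its underside
- wrench: bystander: steel wrench 190 mm long, lying flat, along its x; the point is the centre of its underside
- spraycan: bystander: upright grey can, 60 mm in diameter, 170 mm high; the point is the centre of its underside
There are look-alikes about, which are no part of the job. What is shaped like the part that bears chock_a_center but purple is not meant.

How it is judged:
By the outcome, as a careful person would: the job done as asked, in the order asked, and still so for the second after the job is handed in, with the robot touching nothing.
It also fails if it takes over 72 s, if anything falls off the work surface, if the arm or the gripper's body presses on something with over 40 N, if the wrist force passes 120 N, or if a joint passes its speed limit or range.

ROBOT

A 7-joint arm with a two-finger parallel gripper is mounted at the origin on the work surface. World frame = base frame: x ahead of the robot, y to its left, z up, the work surface at z = 0. Lengths are in m, angles in rad, forces in N, time in s.
With the tool pointing down it reaches from about 0.4 to 0.75 m from the base axis. Payload 19.5 kg.
Tool frame: the origin (TCP) lies on the centre line of the jaws, within the pads' length; the fingertips stand 17 mm ahead of it and the grasp point (between the pads) lies 2 mm behind it; z points along the fingers, y is the direction in which the jaws open and shut (so a half turn about z gives the same grasp; the last joint's range is limited). The gripper opens to 85 mm and grips with 20 to 120 N. Pads are 22 mm wide; open, the fingers measure 114 mm over their backs; the gripper's body (76 mm by 85 mm) begins 54 mm behind the grasp point. The pads swing forward as they close: fully open they stand 13 mm farther back than shut.
Start: joints at [-1.198, 0.707, -0.028, 1.485, 0.022, 0.951, -0.075], TCP at [0.232, 0.526, 0.248] pointing down, gripper open.
Joint ranges: [-2.71, 2.71], [-0.32, 2.16], [-1.57, 1.52], [0, 2.45], [-1.46, 4.6], [0, 2.02], [-2.83, 2.83]. Speed limits (rad/s): [1.89, 1.89, 2.57, 2.57, 3.01, 3.01, 3.01].

INTERFACE

Orientations are given as a unit quaternion [w, x, y, z].
In Python, from plant import state, snapshot, get_calibration, sign_off gives the robot as it stands.
- The arm moves only by the tool send_rows, never from a script. Its argument "targets" is a list that holds one entry, the list of rows, each a list of 4 numbers: the shift along the tool's x, y, z in m, then the turn about the tool's z in degrees. In form: [[[x, y, z, turn], ...]]. A call has exactly 10 rows; each row is the pose to reach, as a shift and turn from the pose commanded when the call began, along the tool's axes at that moment; what a row does not reach only later rows make up. A row lasts 1/12 s, in which the tool goes at most 41.7 mm and 7.16 degrees, less where a joint would pass 70% of its speed; a pose out of reach is approached as far as the arm can. A call with a gripper value outside its range is refused whole. "hand" is the closure, from -1 (fully open) to 1 (shut), set as the call begins (left out, the last holds). The fingers move at their own pace and stop on an object; "newtons" is the grip in N (left out, the last holds). Time passes only in rows, so rows that repeat a pose let the fingers close, or fill a call up. It gives the time, the measured TCP pose, the force and the opening at its end, in the units of the state.
- state(): the state, without advancing time (a new reading comes with each control period).
- snapshot(name): name is "scene" or "top"; returns the picture (480x640x3 uint8, red, green, blue); there is no depth.
- get_calibration(name): a dict with "vfov" (degrees; the focal length in pixels is half the picture's height over the tangent of half this angle, whatever the lens; pixels are square), "cx", "cy" (the principal point, pixels), "k1" (the pictures are not rectified: a ray, as slopes to the right and down, at radius r is drawn at 1 + k1 r^2 times it, then the intrinsics apply), "T" (4x4, takes a point from camera to world coordinates). Camera axes: x right, y down, z forward; pixel columns grow to the right and rows downward; lengths in m; the calibration is good to about 2 mm. A picture is of the moment at which its call begins. get_calibration takes no time and is no camera call.
- sign_off(): hands the job in, once; it reports no verdict.
The state is a dict: "time": time; "joint_pos": joint angles; "dq": joint speeds; "tau": joint torques, N m; "position": TCP position; "tcp_rot": TCP orientation; "wrist_force": force on the tool from outside, world axes, zero at the start; "ft_torque": the same for the moment, N m; "width": finger opening in m.
Only numpy, scipy, OpenCV 4.12 (cv2) and the standard library are available. Lean on these libraries where they do the work, as an engineer would, in place of code of your own. Each camera call takes 0.05 s, during which the arm holds its last target.

## Working session

There is one attempt and no reset: what is moved stays moved. The work goes in short steps, Python scripts to look and compute and a tool call to move; the robot and the scene stay as the last step left them, time stands still between calls to the robot, and variables do not carry over. Pictures are saved under pics/ and viewed, and the job is handed in when it is done.

Besides the shell and the picture viewer there is one more tool, called after "Call:" as name(argument=value, ...) on one line, values as JSON. send_rows: Moves the arm, as the interface text tells. Its arguments: {"type":"object","properties":{"targets":{"type":"array","items":{"type":"array","items":{"type":"array","items":{"type":"number"}}}},"hand":{"type":"number"},"newtons":{"type":"number"}},"required":["targets"]}

```bash
mkdir -p pics; ls
python3 - <<'E'
from plant import *
import cv2
print(state())
for n in("scene","top"):
    im=snapshot(n); cv2.imwrite(f"pics/{n}0.png",im[:,:,::-1]); print(n,get_calibration(n))
E
```

```text
pics
{'time': 0.0, 'joint_pos': array([-1.19768748,  0.70710631, -0.02759524,  1.48502285,  0.0220252 ,
        0.95092054, -0.07550717]), 'dq': array([-0.00105443,  0.00035969, -0.00138333,  0.00067445,  0.00039405,
       -0.00165397, -0.00065719]), 'tau': array([ 8.52588309e-04, -8.83184409e+01,  1.23502314e+00, -2.36160278e+01,
        1.70001760e-02,  6.44131622e-03,  9.11010318e-06]), 'position': array([0.23164384, 0.52598757, 0.24782015]), 'tcp_rot': array([-8.25339751e-05,  2.05924787e-01,  9.78567652e-01, -5.71115910e-04]), 'wrist_force': array([0.29374061, 0.30685505, 0.06733917]), 'ft_torque': array([-0.0227962 , -0.02197143, -0.00815383]), 'width': 0.08534058045725965}
scene {'vfov': 42.81041953112728, 'cx': 326.20416589010927, 'cy': 238.01026037964547, 'k1': -0.13465931457826522, 'T': array([[ 0.28053473,  0.53032875, -0.8000323 ,  2.0018301 ],
       [ 0.9596663 , -0.17100336,  0.22315565, -0.37565214],
       [-0.01846235, -0.83036695, -0.55691101,  1.01809545],
       [ 0.        ,  0.        ,  0.        ,  1.        ]])}
top {'vfov': 50.476726067857896, 'cx': 326.6652773481228, 'cy': 248.25306926606973, 'k1': -0.0481011080974962, 'T': array([[-0.02471418, -0.9963896 ,  0.0812217 ,  0.52116498],
       [-0.99946835,  0.02635519,  0.01919426, -0.01134439],
       [-0.02126558, -0.08070415, -0.99651122,  1.38546151],
       [ 0.        ,  0.        ,  0.        ,  1.        ]])}
```

View pics/scene0.png

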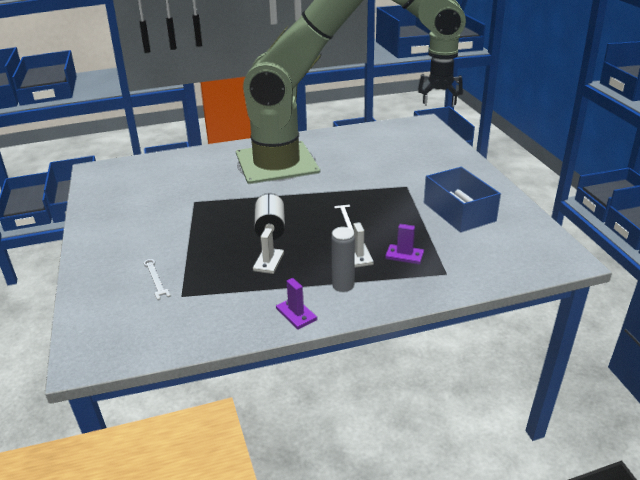

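View pics/top0.png

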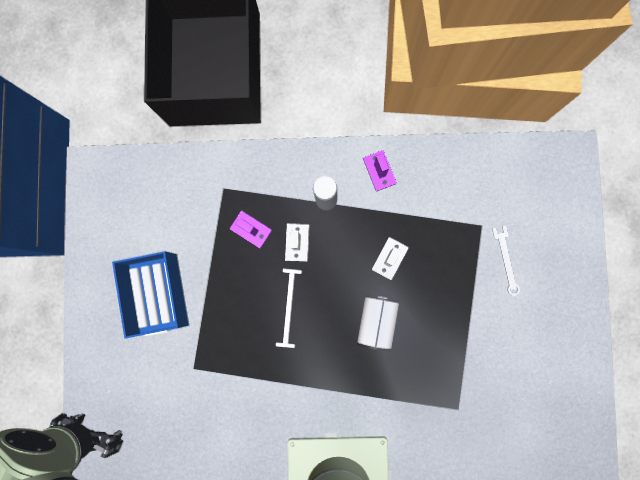

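The top view shows the roller at about (378,323), the line from (292,271) to (285,346), white stops at (297,242) and (390,258), purple look-alikes at (250,229) and (379,170), and the can at (325,190). I'll enlarge it and measure.

```bash
cat > h.py <<'E'
import numpy as np,cv2
from plant import *
def K(n):
    c=get_calibration(n); f=240/np.tan(np.radians(c['vfov'])/2); return c,f
def ray(n,uv):
    c,f=K(n); d=(np.atleast_2d(uv).astype(float)-[c['cx'],c['cy']])/f
    u=d.copy()
    for _ in range(30): u=d/(1+c['k1']*(u**2).sum(1,keepdims=True))
    T=c['T']; return T[:3,3],np.c_[u,np.ones(len(u))]@T[:3,:3].T
def plane(n,uv,z):
    o,d=ray(n,uv); s=(z-o[2])/d[:,2]; return o+s[:,None]*d
def proj(n,P):
    c,f=K(n);T=c['T'];q=(np.atleast_2d(P)-T[:3,3])@T[:3,:3];u=q[:,:2]/q[:,2:];u=u*(1+c['k1']*(u**2).sum(1,keepdims=True));return u*f+[c['cx'],c['cy']]
def crop(im,name,x0,y0,x1,y1,s):
    cv2.imwrite(name,cv2.resize(im[y0:y1,x0:x1,::-1],None,fx=s,fy=s,interpolation=cv2.INTER_CUBIC))
E
python3 - <<'E'
from h import *
im=cv2.imread('pics/top0.png')[:,:,::-1]
crop(im,'pics/c1.png',265,215,425,355,5)
a=im.astype(int); m=((a.min(2)>120)&(a.max(2)-a.min(2)<40)).astype(np.uint8)
m[:, :210]=0; m[:,470:]=0; m[:215]=0; m[370:]=0
n,l,s,c=cv2.connectedComponentsWithStats(m)
for i in range(1,n):
    if s[i,4]<60: continue
    ct=max(cv2.findContours((l==i).astype(np.uint8),0,1)[0],key=cv2.contourArea)
    r=cv2.minAreaRect(ct); print(s[i],r); print(np.round(cv2.boxPoints(r),1).tolist()); print(np.round(plane('top',cv2.boxPoints(r),0.012),3).tolist())
E
```

```text
[210 215   9  52 250] ((214.0, 240.5), (51.0, 8.0), 90.0)
[[210.0, 215.0], [218.0, 215.0], [218.0, 266.0], [210.0, 266.0]]
[[0.733, 0.333, 0.012], [0.732, 0.311, 0.012], [0.593, 0.312, 0.012], [0.593, 0.334, 0.012]]
[411 215  59   9 279] ((440.0, 219.0), (8.0, 58.0), 90.0)
[[411.0, 215.0], [469.0, 215.0], [469.0, 223.0], [411.0, 223.0]]
[[0.718, -0.216, 0.012], [0.713, -0.374, 0.012], [0.692, -0.373, 0.012], [0.696, -0.215, 0.012]]
[285 223  25  39 834] ((296.8371276855469, 241.9208221435547), (22.87883949279785, 37.6240348815918), 2.726310968399048)
[[284.5, 260.20001220703125], [286.29998779296875, 222.60000610351562], [309.20001220703125, 223.6999969482422], [307.3999938964844, 261.29998779296875]]
[[0.604, 0.13, 0.012], [0.706, 0.123, 0.012], [0.701, 0.061, 0.012], [0.599, 0.068, 0.012]]
[372 237  36  43 852] ((389.8072814941406, 258.0931701660156), (22.9814395904541, 37.872154235839844), 28.178592681884766)
[[370.70001220703125, 269.3999938964844], [388.6000061035156, 236.0], [408.8999938964844, 246.8000030517578], [391.0, 280.20001220703125]]
[[0.573, -0.102, 0.012], [0.662, -0
[... 310 characters left out ...]
44, 347.70001220703125]]
[[0.374, 0.158, 0.012], [0.583, 0.135, 0.012], [0.577, 0.085, 0.012], [0.369, 0.109, 0.012]]
[ 358  296   41   53 1665] ((378.0134582519531, 321.5906066894531), (34.40949630737305, 51.44045639038086), 10.007979393005371)
[[356.6000061035156, 343.8999938964844], [365.5, 293.29998779296875], [399.3999938964844, 299.29998779296875], [390.5, 349.8999938964844]]
[[0.375, -0.058, 0.012], [0.509, -0.086, 0.012], [0.491, -0.177, 0.012], [0.357, -0.148, 0.012]]
[464 323   6  47 163] ((466.5, 346.0), (46.0, 5.0), 90.0)
[[464.0, 323.0], [469.0, 323.0], [469.0, 369.0], [464.0, 369.0]]
[[0.423, -0.347, 0.012], [0.423, -0.36, 0.012], [0.301, -0.355, 0.012], [0.302, -0.342, 0.012]]
```

View pics/c1.png

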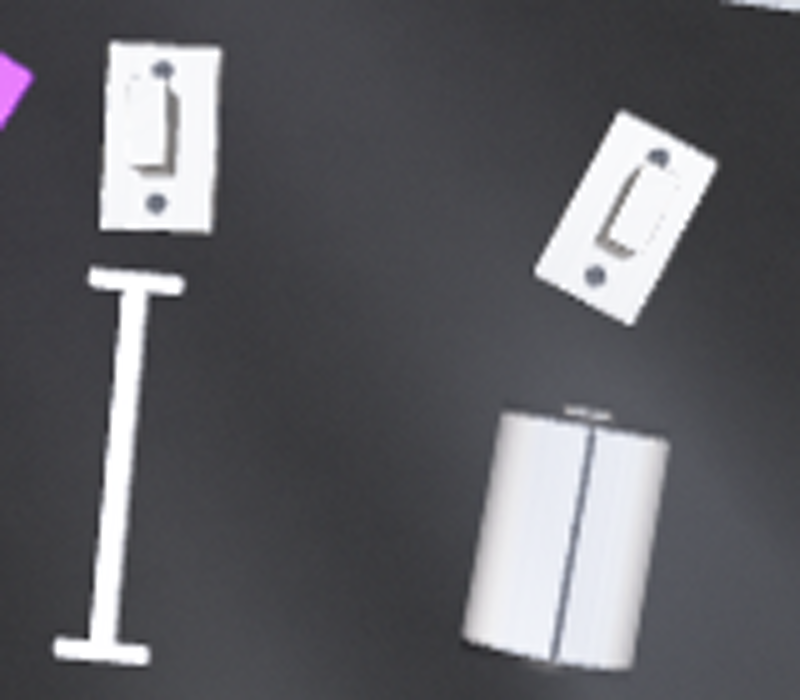

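```bash
cat > m.py <<'E'
from h import *
def comps(im):
    a=im.astype(int); m=((a.min(2)>120)&(a.max(2)-a.min(2)<40)).astype(np.uint8)
    m[:, :220]=0; m[:,440:]=0; m[:222]=0; m[360:]=0
    n,l,s,c=cv2.connectedComponentsWithStats(m)
    return [(s[i],np.argwhere(l==i)[:,::-1].astype(float)) for i in range(1,n) if s[i,4]>60]
def axis(P):
    r=cv2.fitLine(P[:,:2].astype(np.float32),cv2.DIST_L2,0,.01,.01).ravel()
    return np.degrees(np.arctan2(r[1],r[0]))
E
python3 - <<'E'
from m import *
im=cv2.imread('pics/top0.png')[:,:,::-1]
for s,p in comps(im):
    print(s)
    if 450<s[4]<650:
        P=plane('top',p,0); print('line c',P.mean(0),axis(P[(P[:,0]>.39)&(P[:,0]<.56)]),P.min(0),P.max(0))
    if s[4]>1200:
        P=plane('top',p,.045)[:,:2]; r=cv2.minAreaRect((P*1000).astype(np.float32)); print('roller z45',r,cv2.boxPoints(r).tolist())
        for z in(.09,.045): print(z,plane('top',[[383.8,300.5],[375.4,347]],z))
print('can top',plane('top',[325,184],.17))
print(proj('scene',[[.44,-.117,.045],[.476,.122,0],[.652,.0955,.05],[.602,-.1545,.05]]))
E
```

```text
[285 223  25  39 834]
[372 237  36  43 852]
[276 268  26  80 546]
line c [ 4.74924262e-01  1.23238330e-01 -4.06675101e-19] -6.611198 [ 3.69262285e-01  8.67917331e-02 -2.22044605e-16] [0.583204  0.1586957 0.       ]
[ 358  296   41   53 1665]
roller z45 ((435.1050109863281, -114.75531005859375), (89.54527282714844, 133.57260131835938), 78.28104400634766) [[360.61700439453125, -145.02964782714844], [491.4053955078125, -172.1597442626953], [509.593017578125, -84.48097229003906], [378.80462646484375, -57.35087585449219]]
0.09 [[ 0.49040365 -0.12759434  0.09      ]
 [ 0.37448919 -0.10275634  0.09      ]]
0.045 [[ 0.4893351  -0.13163248  0.045     ]
 [ 0.36939417 -0.10593168  0.045     ]]
can top [[0.77644925 0.0122405  0.17      ]]
[[269.34436238 216.68728282]
 [348.23039331 222.24720495]
 [358.6286109  240.65544156]
 [268.00712425 246.48828242]]
```

Call:
send_rows(targets=[[[-0.033,-0.024,0,7],[-0.066,-0.048,0,14],[-0.099,-0.072,0,21],[-0.132,-0.096,0,28],[-0.165,-0.12,0,35],[-0.198,-0.144,0,42],[-0.231,-0.168,0,49],[-0.264,-0.192,0,56],[-0.297,-0.216,0,63],[-0.33,-0.24,0,70]]], hand=-1)

```text
time: 0.93
position: [0.4375, 0.1717, 0.2483]
tcp_rot: [-0.0, 0.732, 0.681, -0.0]
wrist_force: [0.9, 1.4, 0.5]
width: 0.0855
```

```bash
cat > to.py <<'E'
from h import *
import sys
from scipy.spatial.transform import Rotation as R
# usage: x y z yaw_of_tool_y
x,y,z,w=map(float,sys.argv[1:5])
s=state(); q=s['tcp_rot']; M=R.from_quat([q[1],q[2],q[3],q[0]]).as_matrix()
yaw=np.degrees(np.arctan2(M[1,1],M[0,1]))
print('t',round(s['time'],2),'pos',np.round(s['position'],4),'yawy',round(yaw,2),'F',np.round(s['wrist_force'],1),'w',round(s['width'],4))
print('shift',np.round(M.T@(np.array([x,y,z])-s['position']),4),'turn',round(-((w-yaw+180)%360-180),2))
E
python3 to.py .416 -.198 .15 -12
```

```text
t 0.93 pos [0.4375 0.1717 0.2483] yawy -4.1 F [0.9 1.4 0.5] w 0.0855
shift [-0.3703  0.005   0.0983] turn 7.9
```

Call:
send_rows(targets=[[[-0.037,0.0,0.0,0.8],[-0.074,0.001,0.0,1.6],[-0.111,0.001,0.0,2.4],[-0.148,0.002,0.0,3.2],[-0.185,0.002,0.0,4.0],[-0.222,0.003,0.0,4.8],[-0.259,0.003,0.01,5.6],[-0.296,0.004,0.03,6.4],[-0.333,0.005,0.06,7.2],[-0.37,0.005,0.09,7.9]]])

```text
time: 1.77
position: [0.4181, -0.1881, 0.1652]
tcp_rot: [0.0, 0.776, 0.631, 0.0]
wrist_force: [0.9, -0.4, 0.5]
width: 0.0855
```

```bash
python3 to.py .416 -.198 .04 -12; python3 -c "
from h import *
cv2.imwrite('pics/t1.png',snapshot('top')[:,:,::-1])"
```

```text
t 1.77 pos [ 0.4181 -0.1881  0.1652] yawy -11.72 F [ 0.9 -0.4  0.5] w 0.0855
shift [-1.010e-02 -1.000e-04  1.252e-01] turn 0.28
```

View pics/t1.png

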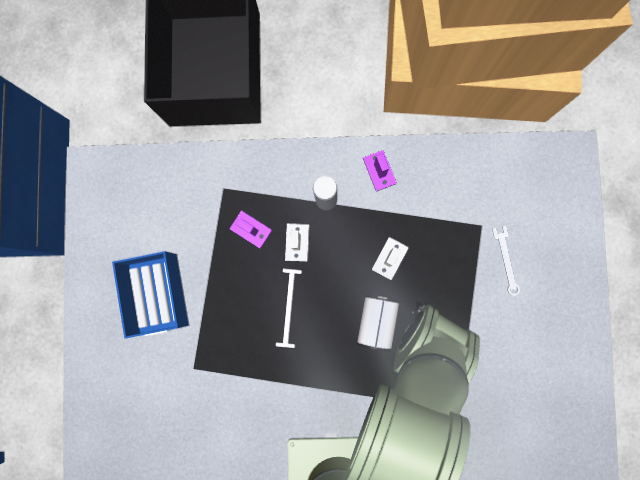

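The arm is behind the roller, on its -y side, and the roller has not moved: it is still at (378,322). Next I'll lower the tool.

Call:
send_rows(targets=[[[0,0,0.015,0],[0,0,0.033,0],[0,0,0.051,0],[0,0,0.069,0],[0,0,0.087,0],[0,0,0.102,0],[0,0,0.112,0],[0,0,0.117,0],[0,0,0.118,0],[0,0,0.118,0]]])

```text
time: 2.65
position: [0.4183, -0.1864, 0.0483]
tcp_rot: [0.0, 0.775, 0.632, -0.0]
wrist_force: [0.2, -0.0, -0.2]
width: 0.085
```

```bash
python3 to.py .416 -.198 .04 -12; python3 -c "
from h import *
im=snapshot('scene');crop(im,'pics/s1.png',190,150,350,270,5)"
```

```text
t 2.65 pos [ 0.4183 -0.1864  0.0483] yawy -11.67 F [ 0.2 -0.  -0.2] w 0.085
shift [-0.0118  0.0001  0.0083] turn 0.33
```

View pics/s1.png

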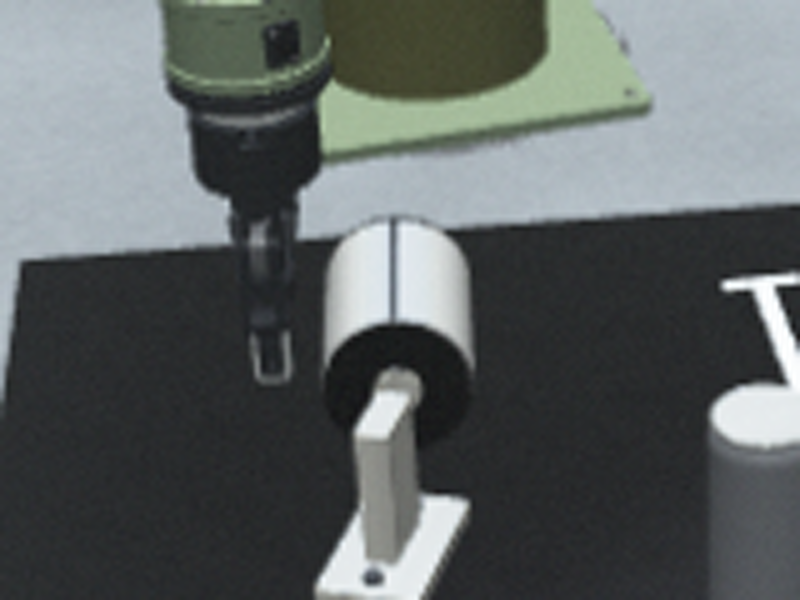

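```bash
cat > plan.py <<'E'
# usage: cx cy yaw0 yaw1 S hold end gap  vmax -> pusher rows (TCP off from axis OFF)
import sys; from h import *
from scipy.spatial.transform import Rotation as R
cx,cy,y0,y1,S,hold,end,OFF,v0,vmax,vend=map(float,sys.argv[1:12])
s_=state(); q=s_['tcp_rot']; M=R.from_quat([q[1],q[2],q[3],q[0]]).as_matrix(); yw=np.degrees(np.arctan2(M[1,1],M[0,1])); p0=s_['position'][:2]
print('tool',p0,yw)
yaw=lambda s:np.interp(s,[hold,end],[y0,y1])
N=lambda a:np.array([-np.sin(np.radians(a)),np.cos(np.radians(a))]); U=lambda a:np.array([np.cos(np.radians(a)),np.sin(np.radians(a))])
ss=np.linspace(0,S,2001); n=np.array([N(yaw(s)) for s in ss]); c=np.array([cx,cy])+np.vstack([[0,0],np.cumsum(n[:-1]*S/2000,0)])
print('end centre',c[-1],yaw(S))
gap=(np.array([cx,cy])-p0)@N(yw)-OFF; print('gap',gap,'axial',(np.array([cx,cy])-p0)@U(yw))
# speed profile from s=-gap
s=-gap; v=0.02; L=[]; 
while s<S and len(L)<150:
    vt=v0 if s<0.01 else vmax
    v=min(v+.06/12,vt) if True else v
    v=min(v,np.sqrt(vend**2+2*.03*max(S-s,0))); v=max(v,.008); s=min(s+v/12,S); L.append(s)
sgn=np.array(L)
P=[]
for s in L:
    a=yaw(max(s,0)); i=int(round(max(s,0)/S*2000)); P.append([*(c[i]+ (min(s,0)-OFF)*N(y0 if s<0 else a)),a])
P=[[*p0,yw]]+P
while (len(P)-1)%10: P.append(P[-1])
P=np.array(P)
for k in range(0,len(P)-1,10):
    a=P[k]; rows=[]
    for r in P[k+1:k+11]:
        d=r[:2]-a[:2]; rows.append([round(float(d@N(a[2])),4),round(float(d@U(a[2])),4),0,round(float(-(r[2]-a[2])),1)])
    print(rows)
E
python3 plan.py .434 -.115 -11.9 -6.6 .2 .05 .195 .056 .04 .09 .015
python3 -c "
from h import *
print(proj('scene',[[.467,-.197,z] for z in (.02,.03,.04)]))"
```

```text
tool [ 0.41844957 -0.18644729] -11.661301021026222
end centre [0.46818882 0.08195502] -6.6
gap 0.017115728044393062 axial 0.0007881159949271544
[[0.0021, 0.0005, 0, 0.2], [0.0046, 0.0005, 0, 0.2], [0.0075, 0.0005, 0, 0.2], [0.0108, 0.0005, 0, 0.2], [0.0142, 0.0005, 0, 0.2], [0.0175, 0.0006, 0, 0.2], [0.0208, 0.0006, 0, 0.2], [0.0242, 0.0006, 0, 0.2], [0.0275, 0.0006, 0, 0.2], [0.0312, 0.0006, 0, 0.2]]
[[0.0042, -0.0, 0, -0.0], [0.0088, -0.0, 0, -0.0], [0.0138, -0.0, 0, -0.0], [0.0192, -0.0, 0, -0.0], [0.025, -0.0, 0, -0.0], [0.0313, -0.0, 0, -0.0], [0.038, 0.0001, 0, -0.1], [0.045, 0.0003, 0, -0.3], [0.0525, 0.0005, 0, -0.6], [0.06, 0.0007, 0, -0.9]]
[[0.0074, 0.0002, 0, -0.3], [0.0145, 0.0005, 0, -0.5], [0.0214, 0.0006, 0, -0.8], [0.0282, 0.0008, 0, -1.0], [0.0347, 0.0009, 0, -1.3], [0.041, 0.0009, 0, -1.5], [0.047, 0.001, 0, -1.7], [0.0529, 0.001, 0, -1.9], [0.0586, 0.001, 0, -2.1], [0.064, 0.001, 0, -2.3]]
[[0.0052, 0.0002, 0, -0.2], [0.0102, 0.0003, 0, -0.4], [0.0151, 0.0005, 0, -0.6], [0.0196, 0.0006, 0, -0.7], [0.024, 0.0007, 0, -0.9], [0.0282, 0.0008, 0, -1.0], [0.0321, 0.0008, 0, -1.2], [0.0359, 0.0009, 0, -1.3], [0.0394, 0.0009, 0, -1.4], [0.0427, 0.0009, 0, -1.6]]
[[0.0031, 0.0001, 0, -0.1], [0.006, 0.0002, 0, -0.2], [0.0086, 0.0003, 0, -0.3], [0.0111, 0.0004, 0, -0.4], [0.0133, 0.0004, 0, -0.5], [0.0153, 0.0004, 0, -0.5], [0.0171, 0.0004, 0, -0.5], [0.0187, 0.0004, 0, -0.5], [0.0192, 0.0004, 0, -0.5], [0.0192, 0.0004, 0, -0.5]]
[[245.58499568 232.74197693]
 [245.27857298 229.93636884]
 [244.97075968 227.11376199]]
```

Call:
send_rows(targets=[[[0.002,0.0005,0.004,0.2],[0.0045,0.0005,0.008,0.2],[0.0075,0.0005,0.01,0.2],[0.011,0.0005,0.01,0.2],[0.014,0.0005,0.01,0.2],[0.0175,0.0005,0.01,0.2],[0.021,0.0005,0.01,0.2],[0.024,0.0005,0.01,0.2],[0.0275,0.0005,0.01,0.2],[0.031,0.0005,0.01,0.2]]])

```text
time: 3.53
position: [0.4251, -0.1558, 0.0382]
tcp_rot: [0.0, 0.776, 0.63, -0.0]
wrist_force: [0.3, -0.2, 0.2]
width: 0.0852
```

Call:
send_rows(targets=[[[0.004,0,0,0],[0.009,0,0,0],[0.014,0,0,0],[0.019,0,0,0],[0.025,0,0,0],[0.0315,0,0,0],[0.038,0,0,-0.1],[0.045,0.0005,0,-0.3],[0.0525,0.0005,0,-0.6],[0.06,0.0005,0,-0.9]]])

```text
time: 4.37
position: [0.4381, -0.0967, 0.0381]
tcp_rot: [0.0, 0.771, 0.637, 0.0]
wrist_force: [0.1, -0.4, 0.4]
width: 0.0856
```

Call:
send_rows(targets=[[[0.0075,0,0,-0.3],[0.0145,0.0005,0,-0.5],[0.0215,0.0005,0,-0.8],[0.028,0.001,0,-1.0],[0.0345,0.001,0,-1.3],[0.041,0.001,0,-1.5],[0.047,0.001,0,-1.7],[0.053,0.001,0,-1.9],[0.0585,0.001,0,-2.1],[0.064,0.001,0,-2.3]]])

```text
time: 5.2
position: [0.4511, -0.0344, 0.0381]
tcp_rot: [0.0, 0.758, 0.652, -0.0]
wrist_force: [1.3, -0.5, 0.0]
width: 0.0853
```

Call:
send_rows(targets=[[[0.005,0,0,-0.2],[0.01,0.0005,0,-0.4],[0.015,0.0005,0,-0.6],[0.0195,0.0005,0,-0.7],[0.024,0.0005,0,-0.9],[0.028,0.001,0,-1.0],[0.032,0.001,0,-1.2],[0.036,0.001,0,-1.3],[0.0395,0.001,0,-1.4],[0.0425,0.001,0,-1.6]]])

```text
time: 6.03
position: [0.4584, 0.0074, 0.0381]
tcp_rot: [-0.0, 0.749, 0.662, -0.0]
wrist_force: [-0.2, 0.1, -0.4]
width: 0.0856
```

Call:
send_rows(targets=[[[0.003,0,0,-0.1],[0.006,0,0,-0.2],[0.0085,0.0005,0,-0.3],[0.011,0.0005,0,-0.4],[0.0135,0.0005,0,-0.5],[0.0155,0.0005,0,-0.5],[0.017,0.0005,0,-0.5],[0.0185,0.0005,0,-0.5],[0.019,0.0005,0,-0.5],[0.019,0.0005,0,-0.5]]])

```text
time: 6.87
position: [0.4612, 0.0259, 0.0381]
tcp_rot: [0.0, 0.746, 0.665, -0.0]
wrist_force: [-1.0, -0.6, 0.1]
width: 0.0855
```

```bash
python3 -c "
from h import *
im=snapshot('top');cv2.imwrite('pics/t2r.png',im[:,:,::-1]);crop(im,'pics/t2.png',245,215,405,355,5)"; python3 to.py .46 .05 .04 -6.6
```

```text
t 6.92 pos [0.4612 0.0258 0.0381] yawy -6.56 F [-0.7 -0.1 -0.3] w 0.0855
shift [ 0.0239 -0.004  -0.0019] turn 0.04
```

View pics/t2.png

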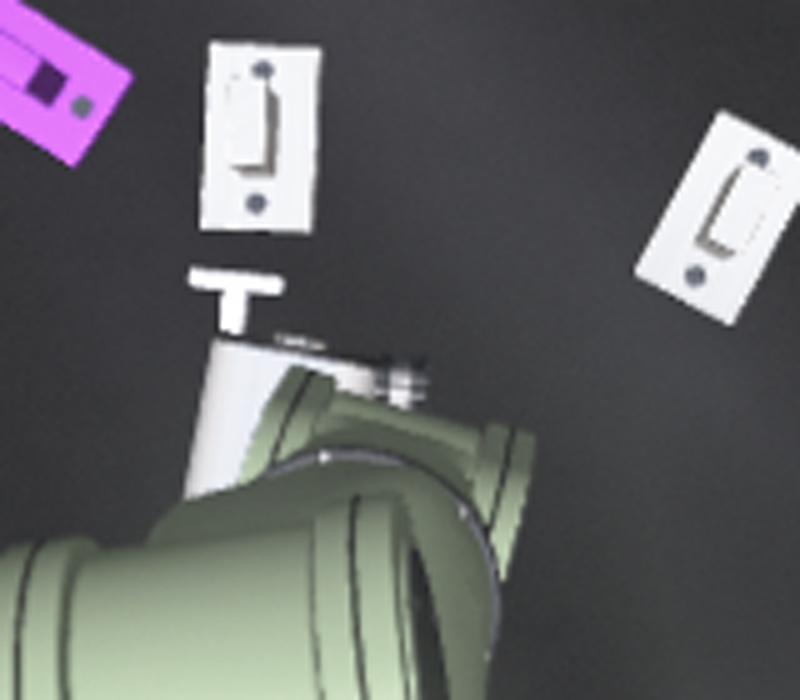

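```bash
python3 -c "
from h import *
im=snapshot('scene');crop(im,'pics/s2.png',250,150,410,270,5)
print(plane('top',[[288.4,282.5],[282,315]],.045))
im=snapshot('top');crop(im,'pics/t3.png',245,215,405,355,5)"
```

```text
[[0.5426397  0.1174583  0.045     ]
 [0.45797357 0.13592364 0.045     ]]
```

View pics/s2.png

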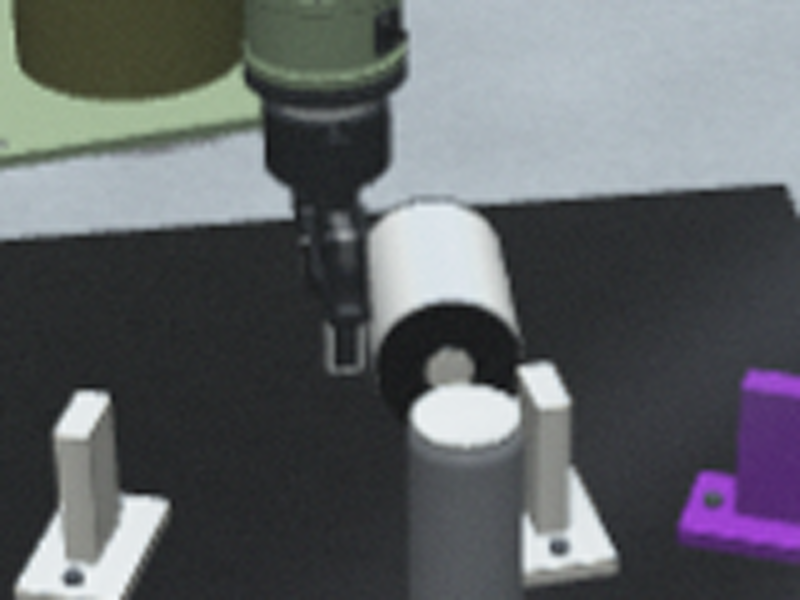

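View pics/t3.png

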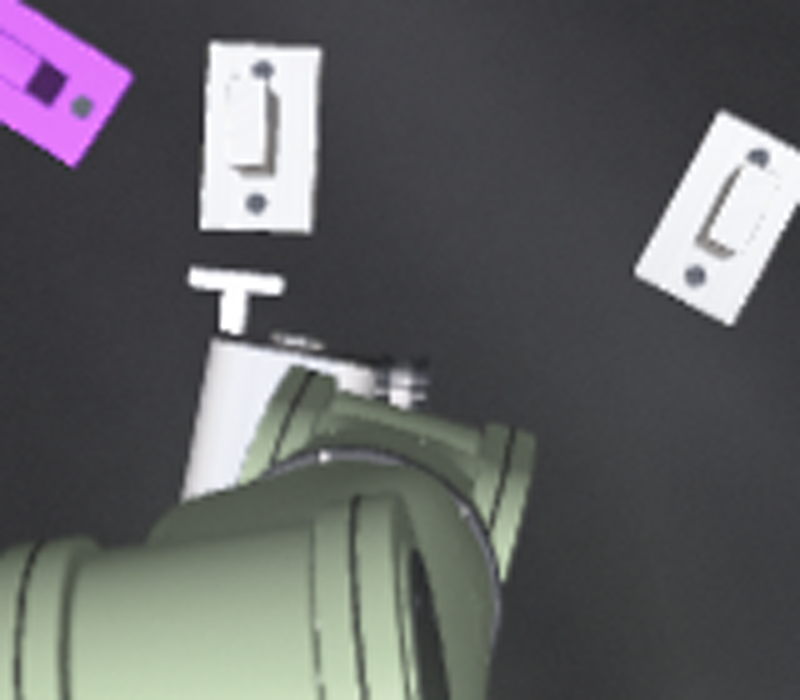

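Call:
send_rows(targets=[[[0.002,0,0,0],[0.004,0,0,0],[0.006,0,0,0],[0.008,0,0,0],[0.01,0,0,0],[0.012,0,0,0],[0.014,0,0,0],[0.0155,0,0,0],[0.0165,0,0,0],[0.017,0,0,0]]])

```text
time: 7.85
position: [0.4632, 0.0429, 0.0381]
tcp_rot: [-0.0, 0.746, 0.666, -0.0]
wrist_force: [-0.2, -0.8, 0.2]
width: 0.0853
```

```bash
python3 to.py .46 .05 .04 -6.6;python3 -c "
from h import *
im=snapshot('top');crop(im,'pics/t4.png',245,255,365,345,6)
im=snapshot('scene');crop(im,'pics/s4.png',270,170,370,245,6)"
```

```text
t 7.85 pos [0.4632 0.0429 0.0381] yawy -6.56 F [-0.2 -0.8  0.2] w 0.0853
shift [ 0.0067 -0.004  -0.0019] turn 0.04
```

View pics/t4.png

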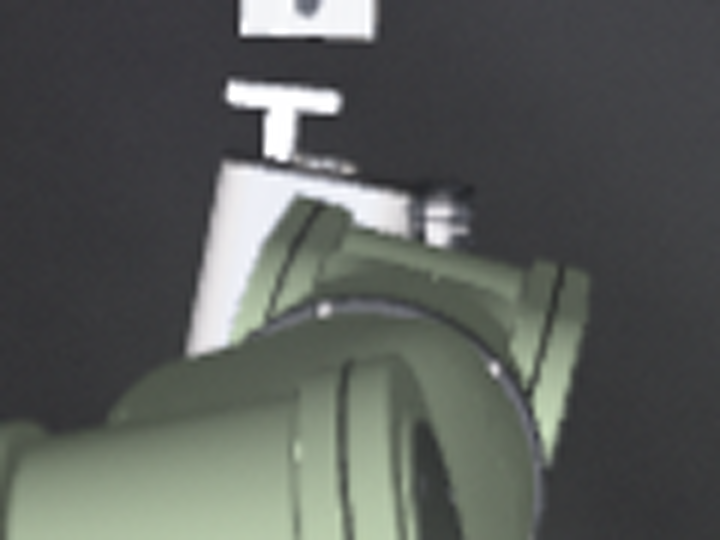

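View pics/s4.png

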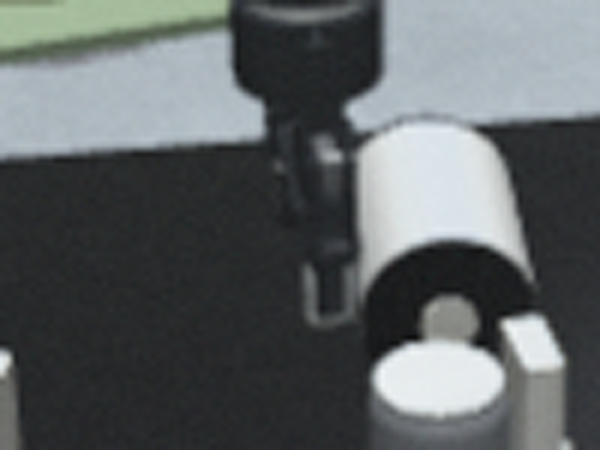

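The roller rolls but does not yaw: bench friction holds it at about -12°, against -6.6° for the line. An off-centre push only rolls it. I'll back off, measure, then press both fingertips lightly on its top line and twist.

Call:
send_rows(targets=[[[-0.01,0,0,0],[-0.03,0,0,0],[-0.05,0,-0.01,0],[-0.07,0,-0.03,0],[-0.1,0,-0.06,0],[-0.13,0,-0.09,0],[-0.165,0,-0.11,0],[-0.2,0,-0.12,0],[-0.235,0,-0.12,0],[-0.25,0,-0.12,0]]])

```text
time: 8.78
position: [0.4331, -0.211, 0.159]
tcp_rot: [0.001, 0.748, 0.664, -0.001]
wrist_force: [0.2, -1.2, 0.3]
width: 0.0853
```

```bash
cat > rol.py <<'E'
from m import *
import sys
im=snapshot('top'); crop(im,'pics/%s.png'%sys.argv[1],245,255,365,365,6)
crop(snapshot('scene'),'pics/%s_s.png'%sys.argv[1],270,150,430,270,5)
for s,p in comps(im):
    if s[4]>1200 or 1:
        P=plane('top',p,.045)[:,:2]; r=cv2.minAreaRect((P*1000).astype(np.float32)); print(s,np.round(cv2.boxPoints(r),1).tolist(),np.round(r[0],1),np.round(r[1],1),r[2])
E
python3 rol.py t5;python3 to.py .46 .05 .04 -6.6
```

```text
[285 223  25  39 828] [[597.7000122070312, 66.0999984741211], [697.5, 59.5], [701.5, 120.0999984741211], [601.5999755859375, 126.5999984741211]] [649.6  93.1] [ 60.7 100. ] 86.24442291259766
[372 237  36  43 849] [[541.7999877929688, -153.1999969482422], [630.0999755859375, -201.10000610351562], [658.5999755859375, -148.5], [570.2999877929688, -100.5999984741211]] [ 600.2 -150.9] [ 59.8 100.5] 61.52447509765625
[283 268  21  16 139] [[540.0, 79.0999984741211], [572.7000122070312, 72.80000305175781], [583.7000122070312, 130.5], [551.0, 136.8000030517578]] [561.8 104.8] [58.8 33.3] 79.16227722167969
[ 273  282   42   66 1734] [[363.3999938964844, 84.0999984741211], [529.7000122070312, 49.599998474121094], [547.7000122070312, 136.3000030517578], [381.3999938964844, 170.8000030517578]] [455.6 110.2] [ 88.5 169.8] 78.26677703857422
[420 308  20  38 199] [[356.6000061035156, -248.6999969482422], [451.0, -301.8999938964844], [466.1000061035156, -275.1000061035156], [371.70001220703125, -221.89999389648438]] [ 411.3 -261.9] [ 30.8 108.4] 60.594425201416016
t 8.88 pos [ 0.4333 -0.2093  0.1583] yawy -6.85 F [ 0.7  0.4 -0.1] w 0.0855
shift [ 0.2608 -0.0045  0.1178] turn -0.25
```

View pics/t5.png

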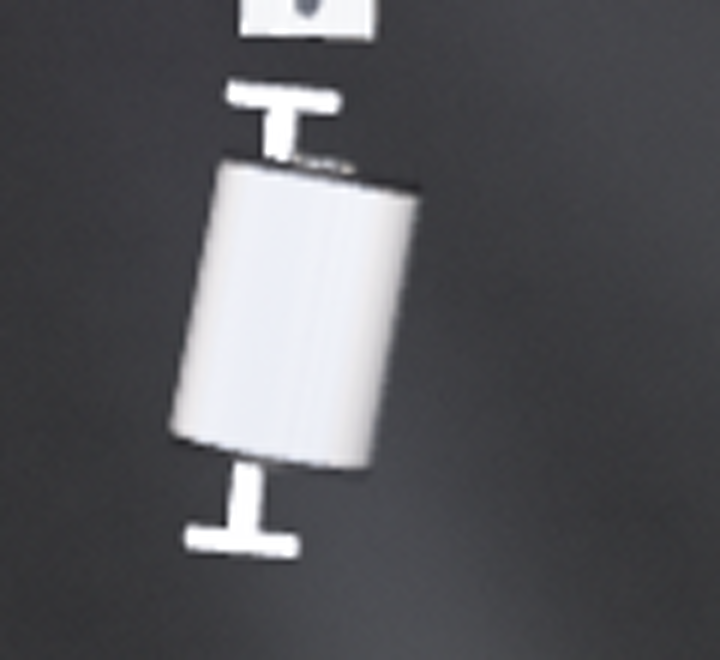

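```bash
python3 -c "
from h import *
P=plane('top',[[282,282],[314.7,287.8],[306.8,332.8],[273.8,327]],.045)[:,:2];print(P,P.mean(0))
for a,b in((3,0),(2,1)):
  d=P[b]-P[a];print(np.degrees(np.arctan2(d[1],d[0])),np.hypot(*d))
c=P.mean(0);d=np.array([.475,.123])-c;a=np.radians(-6.6);print(d,d@[-np.sin(a),np.cos(a)],d@[np.cos(a),np.sin(a)])
"; python3 to.py .463 .102 .14 -12
```

```text
[[0.54436814 0.13432851]
 [0.52702916 0.0484885 ]
 [0.41024093 0.07184921]
 [0.42720204 0.15804832]] [0.47721007 0.10317863]
-11.444625541053869 0.11954298795477832
-11.311379326638916 0.11910169634853097
[-0.00221007  0.01982137] 0.019435985234256964 -0.0044736338745862735
t 8.88 pos [ 0.4333 -0.2093  0.1583] yawy -6.85 F [ 0.7  0.4 -0.1] w 0.0855
shift [ 0.3126 -0.0077  0.0178] turn 5.15
```

View pics/t5_s.png

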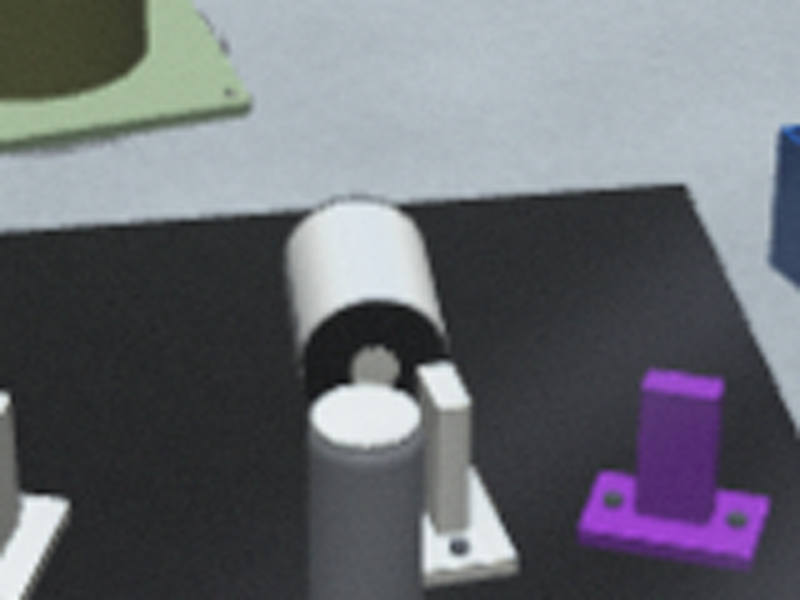

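```bash
python3 to.py .477 .103 .128 -11.4
```

```text
t 8.88 pos [ 0.4333 -0.2093  0.1583] yawy -6.85 F [ 0.7  0.4 -0.1] w 0.0855
shift [0.3153 0.0061 0.0298] turn 4.55
```

Call:
send_rows(targets=[[[0.03,0,0,0.5],[0.07,0.001,0,1],[0.11,0.002,0,1.5],[0.15,0.003,0,2],[0.19,0.004,0,2.5],[0.23,0.005,0,3],[0.27,0.006,0,3.5],[0.295,0.006,0.01,4],[0.31,0.006,0.02,4.5],[0.315,0.006,0.03,4.5]]])

```text
time: 9.72
position: [0.4761, 0.1096, 0.1273]
tcp_rot: [-0.0, 0.771, 0.637, 0.0]
wrist_force: [-0.3, 1.1, 0.8]
width: 0.0853
```

```bash
python3 to.py .477 .103 .11 -11.4
```

```text
t 9.72 pos [0.4761 0.1096 0.1273] yawy -10.87 F [-0.3  1.1  0.8] w 0.0853
shift [-0.0063  0.0022  0.0173] turn 0.53
```

Call:
send_rows(targets=[[[-0.002,0.001,0.003,0.3],[-0.004,0.002,0.006,0.5],[-0.006,0.002,0.009,0.5],[-0.006,0.002,0.012,0.5],[-0.006,0.002,0.015,0.5],[-0.006,0.002,0.018,0.5],[-0.006,0.002,0.02,0.5],[-0.006,0.002,0.022,0.5],[-0.006,0.002,0.024,0.5],[-0.006,0.002,0.025,0.5]]])

```text
time: 10.55
position: [0.4774, 0.1003, 0.1029]
tcp_rot: [-0.0, 0.775, 0.632, -0.0]
wrist_force: [-0.3, -0.1, -0.3]
width: 0.0852
```

```bash
python3 to.py .477 .103 .10 -11.4
```

```text
t 10.55 pos [0.4774 0.1003 0.1029] yawy -11.56 F [-0.3 -0.1 -0.3] w 0.0852
shift [ 0.0026 -0.0009  0.0029] turn -0.16
```

Call:
send_rows(targets=[[[0.001,0,0,0],[0.0025,-0.001,0.0,0],[0.0025,-0.001,0.001,0],[0.0025,-0.001,0.002,0],[0.0025,-0.001,0.003,0],[0.0025,-0.001,0.004,0],[0.0025,-0.001,0.005,0],[0.0025,-0.001,0.0055,0],[0.0025,-0.001,0.006,0],[0.0025,-0.001,0.006,0]]])

```text
time: 11.38
position: [0.4769, 0.1029, 0.097]
tcp_rot: [0.0, 0.775, 0.632, -0.0]
wrist_force: [-0.2, 0.0, 0.4]
width: 0.0853
```

```bash
python3 to.py .477 .103 .094 -11.4; python3 -c "
from h import *
crop(snapshot('scene'),'pics/s6.png',270,150,430,270,5)"
```

```text
t 11.38 pos [0.4769 0.1029 0.097 ] yawy -11.57 F [-0.2  0.   0.4] w 0.0853
shift [0.0001 0.0001 0.003 ] turn -0.17
```

View pics/s6.png

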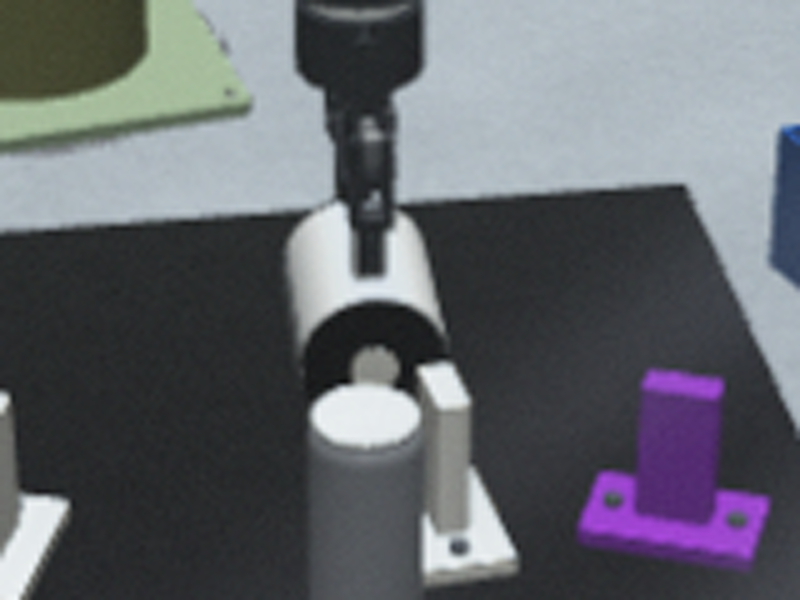

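Call:
send_rows(targets=[[[0,0,0.0004,0],[0,0,0.0008,0],[0,0,0.0012,0],[0,0,0.0016,0],[0,0,0.002,0],[0,0,0.0022,0],[0,0,0.0024,0],[0,0,0.0026,0],[0,0,0.0028,0],[0,0,0.003,0]]])

```text
time: 12.27
position: [0.4769, 0.1029, 0.0941]
tcp_rot: [0.0, 0.775, 0.632, -0.0]
wrist_force: [0.2, -0.4, 0.7]
width: 0.0856
```

Call:
send_rows(targets=[[[0,0,0.0003,0],[0,0,0.0006,0],[0,0,0.0009,0],[0,0,0.0012,0],[0,0,0.0015,0],[0,0,0.0017,0],[0,0,0.0019,0],[0,0,0.0021,0],[0,0,0.0023,0],[0,0,0.0025,0]]])

```text
time: 13.1
position: [0.4771, 0.1033, 0.0933]
tcp_rot: [-0.0, 0.775, 0.632, 0.001]
wrist_force: [-9.8, 0.6, 56.5]
width: 0.0853
```

Call:
send_rows(targets=[[[0,0,-0.0008,0],[0,0,-0.0008,-0.3],[0,0,-0.0008,-1],[0,0,-0.0008,-1.7],[0,0,-0.0008,-2.4],[0,0,-0.0008,-3.1],[0,0,-0.0008,-3.8],[0,0,-0.0008,-4.4],[0,0,-0.0008,-4.8],[0,0,-0.0008,-5]]])

```text
time: 13.93
position: [0.4776, 0.1029, 0.0935]
tcp_rot: [0.001, 0.747, 0.665, 0.001]
wrist_force: [-1.3, -0.1, 30.1]
width: 0.0855
```

```bash
python3 to.py .477 .103 .094 -6.6; python3 rol.py t7
```

```text
t 13.93 pos [0.4776 0.1029 0.0935] yawy -6.62 F [-1.3 -0.1 30.1] w 0.0855
shift [ 0.     -0.0006 -0.0005] turn -0.02
[285 223  25  39 831] [[597.5999755859375, 66.0999984741211], [697.5, 59.5], [701.5, 120.0999984741211], [601.5, 126.5999984741211]] [649.5  93.1] [ 60.7 100.1] 86.24442291259766
[372 237  36  43 851] [[541.7999877929688, -153.1999969482422], [630.0999755859375, -201.10000610351562], [658.5999755859375, -148.5], [570.2999877929688, -100.5999984741211]] [ 600.2 -150.9] [ 59.8 100.5] 61.52447509765625
[283 268  19  12 116] [[548.4000244140625, 86.0999984741211], [575.7999877929688, 82.9000015258789], [581.4000244140625, 131.0], [554.0, 134.1999969482422]] [564.9 108.5] [48.4 27.7] 83.36874389648438
[279 283  34  22 202] [[485.0, 61.79999923706055], [523.9000244140625, 40.70000076293945], [570.5999755859375, 126.69999694824219], [531.7000122070312, 147.89999389648438]] [527.8  94.3] [97.9 44.3] 61.50206756591797
[259 291  40  31 361] [[441.5, 99.5], [497.29998779296875, 74.0999984741211], [542.4000244140625, 173.3000030517578], [486.6000061035156, 198.60000610351562]] [492.  136.4] [108.9  61.3] 65.5400619506836
[242 300  16  25 177] [[430.0, 216.3000030517578], [495.3999938964844, 198.6999969482422], [502.8999938964844, 226.6999969482422], [437.5, 244.1999969482422]] [466.4 221.5] [28.9 67.7] 75.00756072998047
[297 306   8  31 128] [[402.1000061035156, 88.0], [480.0, 77.0], [481.8999938964844, 90.5], [404.0, 101.5]] [442.   89.3] [13.6 78.7] 82.00508117675781
[251 334  22  15 154] [[373.29998779296875, 218.8000030517578], [378.79998779296875, 161.6999969482422], [410.20001220703125, 164.6999969482422], [404.70001220703125, 221.89999389648438]] [391.7 191.8] [31.5 57.4] 5.481045246124268
```

View pics/t7.png

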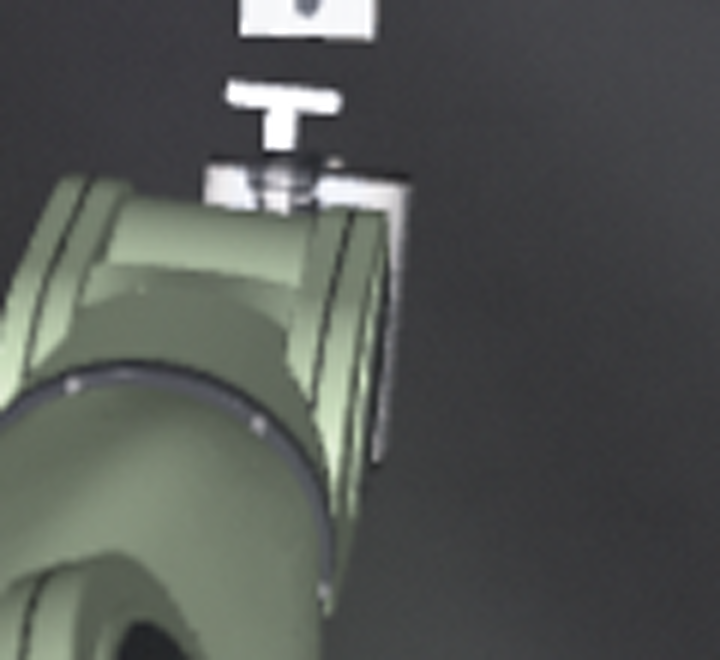

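View pics/t7_s.png

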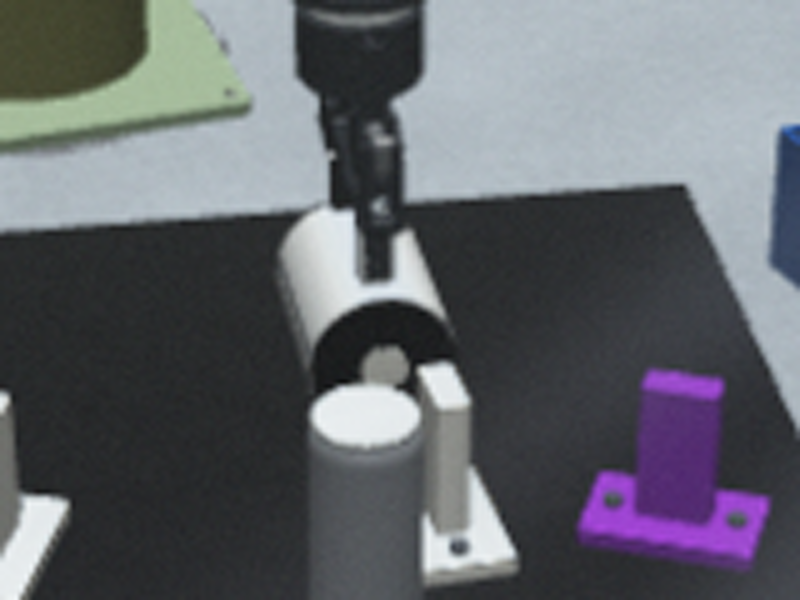

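The twist is working: the roller's right edge went from 9.9° to 6.6° in the image, where the line is at about 5°. I'll turn it slightly more, then lift clear and move away to measure.

Call:
send_rows(targets=[[[0,0,0,-0.5],[0,0,0,-1],[0,0,0,-1.4],[0,0,0,-1.4],[0,0,-0.002,-1.4],[0,0,-0.006,-1.4],[0,0,-0.016,-1.4],[0,0,-0.036,-1.4],[0,0,-0.056,-1.4],[0,0,-0.066,-1.4]]])

```text
time: 14.87
position: [0.4772, 0.1029, 0.1603]
tcp_rot: [0.0, 0.738, 0.674, 0.001]
wrist_force: [0.2, -0.6, -0.5]
width: 0.0852
```

Call:
send_rows(targets=[[[-0.03,0,0,0],[-0.07,0,0,0],[-0.11,0,0,0],[-0.15,0,0,0],[-0.19,0,0,0],[-0.22,0,0,0],[-0.23,0,0.02,0],[-0.23,0,0.04,0],[-0.23,0,0.04,0],[-0.23,0,0.04,0]]])

```text
time: 15.7
position: [0.4558, -0.1259, 0.1183]
tcp_rot: [-0.001, 0.738, 0.675, -0.0]
wrist_force: [0.7, 0.0, 1.1]
width: 0.0853
```

```bash
python3 to.py .477 .103 .094 -6.6; python3 rol.py t8|head -4
```

```text
t 15.7 pos [ 0.4558 -0.1259  0.1183] yawy -5.17 F [0.7 0.  1.1] w 0.0853
shift [0.2299 0.0005 0.0244] turn 1.43
[285 223  25  39 825] [[597.7000122070312, 66.9000015258789], [697.2000122070312, 59.599998474121094], [701.5999755859375, 119.9000015258789], [602.0999755859375, 127.30000305175781]] [649.6  93.4] [60.5 99.8] 85.75370025634766
[372 237  36  43 841] [[541.7999877929688, -153.1999969482422], [630.0999755859375, -201.10000610351562], [658.5999755859375, -148.5], [570.2999877929688, -100.5999984741211]] [ 600.2 -150.9] [ 59.8 100.5] 61.52447509765625
[ 275  268   38   64 1728] [[410.29998779296875, 68.69999694824219], [571.7000122070312, 49.5], [582.2000122070312, 137.1999969482422], [420.70001220703125, 156.39999389648438]] [496.2 103. ] [ 88.4 162.6] 83.21981811523438
[383 298  42  20 265] [[443.79998779296875, -235.3000030517578], [493.20001220703125, -236.5], [495.8999938964844, -129.39999389648438], [446.5, -128.1999969482422]] [ 469.8 -182.3] [107.1  49.4] 88.53701782226562
```

View pics/t8.png

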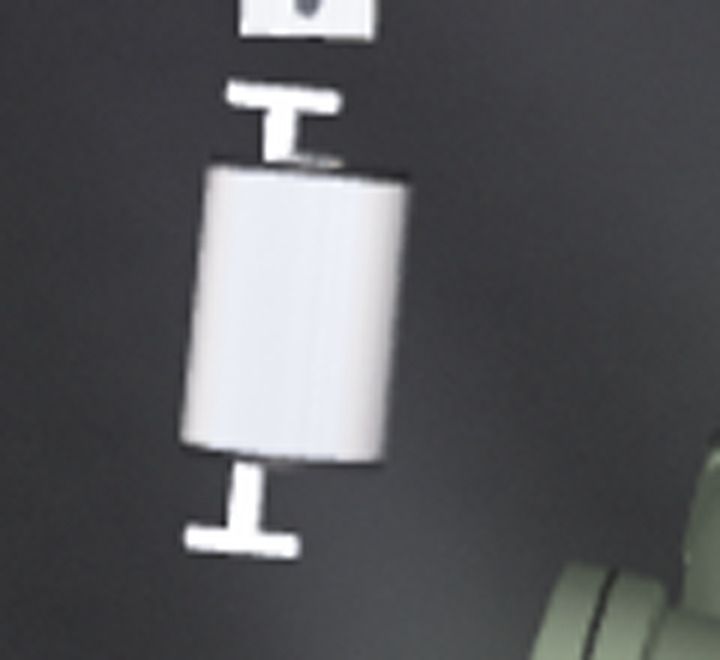

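```bash
cat > cor.py <<'E'
from h import *
import sys
v=np.array(list(map(float,sys.argv[1:9]))).reshape(4,2)/6+[245,255]
P=plane('top',v,.045)[:,:2];print(P.mean(0))
for a,b in((3,0),(2,1)):
  d=P[b]-P[a];print(np.degrees(np.arctan2(d[1],d[0])),np.hypot(*d))
c=P.mean(0);d=np.array([.475,.123])-c;a=np.radians(-6.6);print('n',d@[-np.sin(a),np.cos(a)],'u',d@[np.cos(a),np.sin(a)])
E
python3 cor.py 206 165 410 183 383 462 181 442
python3 - <<'E'
from h import *
# line tick ends / edges in crop t8 : tick top 4 corners-ish, bottom
top=np.array([[226,92],[342,101]])/6+[245,255]; bot=np.array([[184,537],[300,547]])/6+[245,255]
a=plane('top',top,0).mean(0);b=plane('top',bot,0).mean(0);print(a,b,(a+b)/2,np.hypot(*(a-b)[:2]),np.degrees(np.arctan2((a-b)[1],(a-b)[0])))
E
python3 to.py .468 .03 .038 -6.8
```

```text
[0.47783986 0.10359029]
-6.226473721333362 0.12114980221662273
-6.855597837356778 0.12182200859162874
n 0.018954671403695413 u -0.0050519325850122134
[0.57415347 0.11046667 0.        ] [0.37421052 0.13341312 0.        ] [0.474182   0.12193989 0.        ] 0.20125536610795244 -6.546906081174787
t 15.8 pos [ 0.4565 -0.1257  0.1193] yawy -5.12 F [-0.  -1.  -0.5] w 0.0852
shift [ 0.1561 -0.0025  0.0813] turn 1.68
```

```bash
python3 to.py .4684 .0232 .038 -6.6
```

```text
t 15.8 pos [ 0.4565 -0.1257  0.1193] yawy -5.12 F [-0.  -1.  -0.5] w 0.0852
shift [ 0.1494 -0.0015  0.0813] turn 1.48
```

Call:
send_rows(targets=[[[0.02,0,0.01,0.5],[0.045,0,0.025,1],[0.07,-0.001,0.04,1.5],[0.095,-0.001,0.055,1.5],[0.115,-0.001,0.068,1.5],[0.13,-0.0015,0.076,1.5],[0.14,-0.0015,0.08,1.5],[0.146,-0.0015,0.081,1.5],[0.149,-0.0015,0.081,1.5],[0.149,-0.0015,0.081,1.5]]])

```text
time: 16.63
position: [0.4685, 0.0225, 0.0381]
tcp_rot: [0.0, 0.747, 0.665, 0.0]
wrist_force: [0.8, 0.2, -0.5]
width: 0.085
```

```bash
python3 to.py .4733 .0654 .038 -6.6
```

```text
t 16.63 pos [0.4685 0.0225 0.0381] yawy -6.65 F [ 0.8  0.2 -0.5] w 0.085
shift [ 0.0432 -0.0002  0.0001] turn -0.05
```

Call:
send_rows(targets=[[[0.003,0,0,0],[0.006,0,0,0],[0.009,0,0,0],[0.012,0,0,0],[0.0145,0,0,0],[0.017,0,0,0],[0.019,0,0,0],[0.021,0,0,0],[0.0225,0,0,0],[0.024,0,0,0]]])

```text
time: 17.47
position: [0.4709, 0.0464, 0.0374]
tcp_rot: [0.0, 0.747, 0.665, -0.0]
wrist_force: [0.2, 0.8, 0.8]
width: 0.0858
```

Call:
send_rows(targets=[[[0.0017,0,0,0],[0.0034,0,0,0],[0.0052,0,0,0],[0.007,0,0,0],[0.0088,0,0,0],[0.0106,0,0,0],[0.0124,0,0,0],[0.014,0,0,0],[0.0155,0,0,0],[0.0168,0,0,0]]])

```text
time: 18.3
position: [0.4729, 0.0631, 0.0374]
tcp_rot: [0.0, 0.747, 0.665, -0.0]
wrist_force: [0.1, -0.7, 0.4]
width: 0.0852
```

Call:
send_rows(targets=[[[0.001,0,0,0],[0.0015,0,0,0],[0.002,0,0,0],[0.002,0,0,0],[-0.003,0,0,0],[-0.02,0,0,0],[-0.045,0,-0.01,0],[-0.075,0,-0.03,0],[-0.105,0,-0.06,0],[-0.135,0,-0.09,0]]])

```text
time: 19.13
position: [0.4563, -0.0721, 0.1271]
tcp_rot: [-0.0, 0.747, 0.665, -0.001]
wrist_force: [1.7, -0.1, -0.9]
width: 0.0853
```

Call:
send_rows(targets=[[[-0.01,0,-0.01,0],[-0.03,0,-0.01,0],[-0.05,0,-0.01,0],[-0.07,0,-0.01,0],[-0.07,0,-0.01,0],[-0.07,0,-0.01,0],[-0.07,0,-0.01,0],[-0.07,0,-0.01,0],[-0.07,0,-0.01,0],[-0.07,0,-0.01,0]]])

```text
time: 19.97
position: [0.4493, -0.1391, 0.1363]
tcp_rot: [-0.0, 0.747, 0.665, -0.0]
wrist_force: [-0.8, -0.1, -0.7]
width: 0.0853
```

```bash
python3 rol.py t9|sed -n 3,5p; python3 to.py .4733 .0654 .038 -6.6
```

```text
[283 268  19  14 130] [[542.7000122070312, 86.80000305175781], [575.7999877929688, 82.9000015258789], [581.4000244140625, 131.0], [548.2999877929688, 134.8000030517578]] [562.1 108.9] [48.4 33.4] 83.36874389648438
[ 268  282   38   49 1604] [[412.8999938964844, 85.30000305175781], [537.0999755859375, 70.69999694824219], [547.5999755859375, 159.39999389648438], [423.3999938964844, 174.10000610351562]] [480.2 122.4] [ 89.3 125.1] 83.26803588867188
[378 301  57  34 520] [[402.70001220703125, -113.69999694824219], [404.5, -260.3999938964844], [487.5, -259.3999938964844], [485.70001220703125, -112.69999694824219]] [ 445.1 -186.6] [ 83.  146.7] 0.6901058554649353
t 20.07 pos [ 0.4493 -0.1393  0.1363] yawy -6.63 F [ 0.5  0.5 -0.3] w 0.0854
shift [2.061e-01 2.000e-04 9.830e-02] turn -0.03
```

View pics/t9.png

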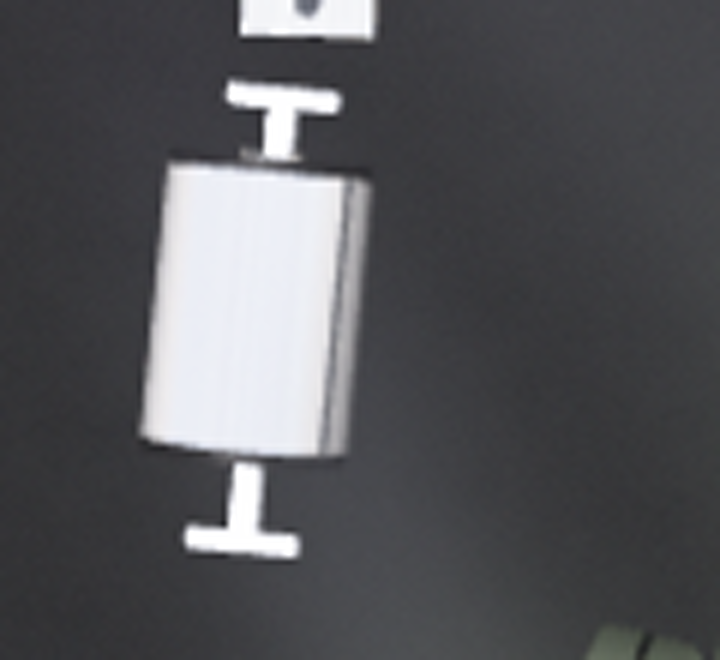

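The roller lies on the line, about 1 mm off in the rolling direction, at yaw -6.7° against the line's -6.5° and about 5 mm off along its length. There are four T-shaped stops: white ones at (297,242) and (390,258), purple ones at (250,229) and (379,170). The white pair are the ones meant, because the purple ones are excluded, and the enlarged crop c1 confirms it. I'll fetch the stop at (390,258) first.

```bash
python3 cor.py 168 162 372 180 346 458 142 438; python3 to.py .602 -.1545 .136 -29.8
```

```text
[0.47974897 0.12021414]
-6.4042015382710895 0.12081154225755616
-6.622792958916791 0.12139443483020725
n 0.0022215627283352383 u -0.005037697183019168
t 20.07 pos [ 0.4493 -0.1393  0.1363] yawy -6.63 F [ 0.5  0.5 -0.3] w 0.0854
shift [0.0026 0.1535 0.0003] turn 23.17
```

Call:
send_rows(targets=[[[0,0.02,0,3],[0,0.04,0,6],[0.001,0.06,0,9],[0.001,0.085,0,12],[0.001,0.11,0,15],[0.002,0.13,0,18],[0.002,0.145,0,21],[0.0025,0.152,0,23.2],[0.0025,0.1535,0,23.2],[0.0025,0.1535,0,23.2]]])

```text
time: 20.9
position: [0.6018, -0.1548, 0.136]
tcp_rot: [-0.0, 0.865, 0.502, -0.0]
wrist_force: [0.6, -0.3, 0.6]
width: 0.0853
```

```bash
python3 to.py .602 -.1545 .078 -29.8;python3 -c "
from h import *
crop(snapshot('scene'),'pics/s10.png',220,180,340,270,6)
crop(snapshot('top'),'pics/t10.png',340,210,460,300,6)"
```

```text
t 20.9 pos [ 0.6018 -0.1548  0.136 ] yawy -29.77 F [ 0.6 -0.3  0.6] w 0.0853
shift [0.0004 0.0001 0.058 ] turn 0.03
```

View pics/s10.png

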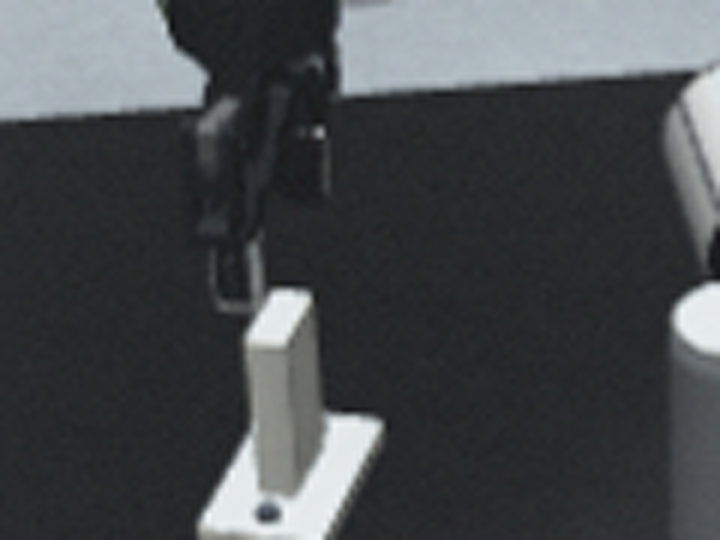

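```bash
python3 -c "
from h import *
print((proj('scene',[[.645,-.1797,.13],[.612,-.1602,.1],[.602,-.1545,.1],[.621,-.1655,.1]])-[220,180])*6)"
```

```text
[[239.27328592 312.76083788]
 [272.44511419 322.70046529]
 [280.25763722 309.13404816]
 [264.97422925 335.10238825]]
```

View pics/t10.png

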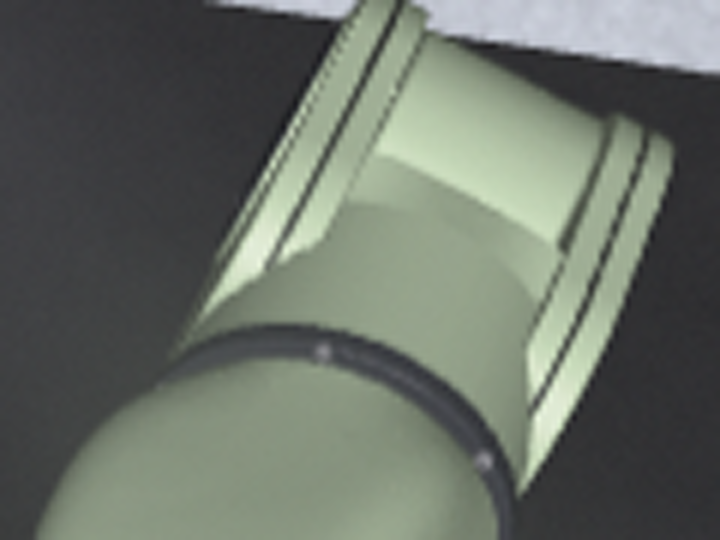

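The projections match: the bar top is seen at about (280,318) and predicted at (280,309), and the finger tip is where it should be. I'll lower, grip and lift.

Call:
send_rows(targets=[[[0,0,0.01,0],[0,0,0.022,0],[0,0,0.034,0],[0,0,0.045,0],[0,0,0.053,0],[0,0,0.057,0],[0,0,0.058,0],[0,0,0.058,0],[0,0,0.058,0],[0,0,0.058,0]]])

```text
time: 21.83
position: [0.6022, -0.155, 0.0788]
tcp_rot: [0.0, 0.865, 0.501, 0.0]
wrist_force: [0.3, 0.0, -1.0]
width: 0.0852
```

Call:
send_rows(targets=[[[0,0,0,0],[0,0,0,0],[0,0,0,0],[0,0,0,0],[0,0,0,0],[0,0,0,0],[0,0,0,0],[0,0,0,0],[0,0,0,0],[0,0,0,0]]], hand=1, newtons=40)

```text
time: 22.67
position: [0.6022, -0.1551, 0.0786]
tcp_rot: [0.0, 0.865, 0.501, 0.0]
wrist_force: [0.8, -1.3, 5.4]
width: 0.0437
```

```bash
python3 to.py .4691 .0376 .098 -6.6; python3 to.py .53 -.05 .118 -15
```

```text
t 22.67 pos [ 0.6022 -0.1551  0.0786] yawy -29.87 F [ 0.8 -1.3  5.4] w 0.0437
shift [ 0.1008 -0.2114 -0.0195] turn -23.27
t 22.67 pos [ 0.6022 -0.1551  0.0786] yawy -29.87 F [ 0.8 -1.3  5.4] w 0.0437
shift [ 0.0552 -0.1149 -0.0394] turn -14.87
```

Call:
send_rows(targets=[[[0,0,-0.008,0],[0,0,-0.018,0],[0.002,-0.004,-0.028,-1],[0.01,-0.02,-0.03,-4],[0.02,-0.04,-0.03,-7],[0.03,-0.062,-0.03,-10],[0.04,-0.084,-0.03,-13],[0.05,-0.106,-0.03,-16],[0.058,-0.126,-0.03,-19],[0.066,-0.142,-0.03,-22]]])

```text
time: 23.5
position: [0.5105, -0.0256, 0.1093]
tcp_rot: [-0.0, 0.753, 0.659, 0.0]
wrist_force: [0.4, 0.4, -2.6]
width: 0.0433
```

```bash
python3 to.py .4681 .0296 .079 -6.6
```

```text
t 23.5 pos [ 0.5105 -0.0256  0.1093] yawy -7.62 F [ 0.4  0.4 -2.6] w 0.0433
shift [ 0.049  -0.0494  0.0303] turn -1.02
```

Call:
send_rows(targets=[[[0.006,-0.008,0,-0.5],[0.015,-0.018,0,-1],[0.025,-0.028,0,-1],[0.035,-0.038,0,-1],[0.043,-0.045,0,-1],[0.048,-0.049,0.005,-1],[0.049,-0.0495,0.013,-1],[0.049,-0.0495,0.021,-1],[0.049,-0.0495,0.026,-1],[0.049,-0.0495,0.0285,-1]]])

```text
time: 24.33
position: [0.4693, 0.0276, 0.0787]
tcp_rot: [-0.0, 0.748, 0.663, -0.001]
wrist_force: [-0.6, -0.5, -2.7]
width: 0.0432
```

```bash
python3 to.py .4716 .0584 .0786 -6.6;python3 rol.py t11; python3 -c "
from h import *
"
```

```text
t 24.33 pos [0.4693 0.0276 0.0787] yawy -6.91 F [-0.6 -0.5 -2.7] w 0.0432
shift [ 0.0308 -0.0014  0.0001] turn -0.31
[285 223  25  39 827] [[597.7000122070312, 66.0999984741211], [697.5, 59.5], [701.5, 120.0999984741211], [601.5999755859375, 126.5999984741211]] [649.6  93.1] [ 60.7 100. ] 86.24442291259766
[283 268  19  14 130] [[542.7000122070312, 86.80000305175781], [575.7999877929688, 82.9000015258789], [581.4000244140625, 131.0], [548.2999877929688, 134.8000030517578]] [562.1 108.9] [48.4 33.4] 83.36874389648438
[ 268  282   35   46 1028] [[418.1000061035156, 91.30000305175781], [537.9000244140625, 77.0999984741211], [547.5999755859375, 159.39999389648438], [427.79998779296875, 173.5]] [482.8 125.3] [ 82.8 120.6] 83.26803588867188
[304 293  34  13 140] [[480.70001220703125, -8.899999618530273], [503.70001220703125, -12.199999809265137], [516.2999877929688, 74.30000305175781], [493.20001220703125, 77.69999694824219]] [498.5  32.7] [87.5 23.3] 81.74443054199219
[336 308  12  28 151] [[401.70001220703125, -13.699999809265137], [404.8999938964844, -41.20000076293945], [476.0, -32.900001525878906], [472.79998779296875, -5.300000190734863]] [438.9 -23.3] [71.6 27.7] 6.6832661628723145
[306 341   8  19 128] [[342.1000061035156, 57.20000076293945], [388.6000061035156, 56.20000076293945], [389.0, 74.4000015258789], [342.5, 75.4000015258789]] [365.6  65.8] [18.3 46.5] 88.72529602050781
[247 343  57  17 565] [[342.70001220703125, 83.19999694824219], [384.1000061035156, 82.4000015258789], [387.0, 229.0], [345.6000061035156, 229.89999389648438]] [364.8 156.1] [146.7  41.4] 88.86905670166016
```

View pics/t11_s.png

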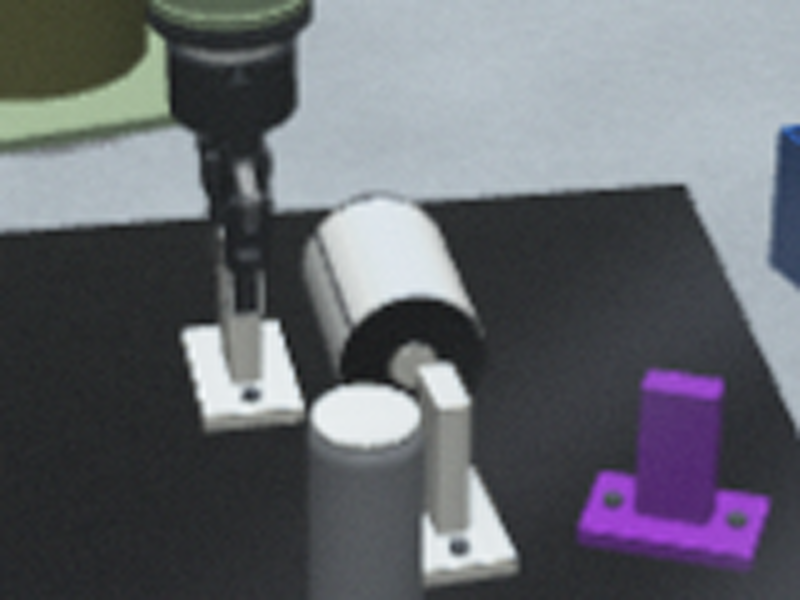

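View pics/t11.png

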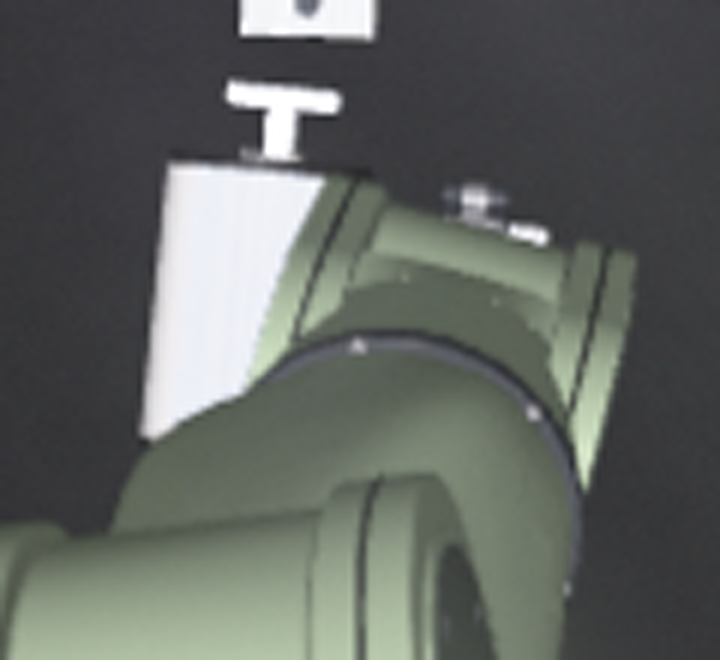

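Call:
send_rows(targets=[[[0.002,0,0.0005,0],[0.006,0,0.0005,-0.3],[0.011,-0.001,0.0005,-0.3],[0.016,-0.001,0.0005,-0.3],[0.02,-0.001,0.0005,-0.3],[0.0235,-0.001,0.0005,-0.3],[0.026,-0.001,0.0005,-0.3],[0.0275,-0.001,0.0005,-0.3],[0.0285,-0.001,0.0005,-0.3],[0.029,-0.001,0.0005,-0.3]]])

```text
time: 25.27
position: [0.4718, 0.0573, 0.0793]
tcp_rot: [0.0, 0.746, 0.665, -0.0]
wrist_force: [0.5, -0.1, -2.6]
width: 0.0436
```

```bash
python3 to.py .4716 .0584 .0786 -6.6;python3 rol.py t12 >/dev/null
```

```text
t 25.27 pos [0.4718 0.0573 0.0793] yawy -6.57 F [ 0.5 -0.1 -2.6] w 0.0436
shift [ 0.0011 -0.0003  0.0007] turn 0.03
```

View pics/t12_s.png

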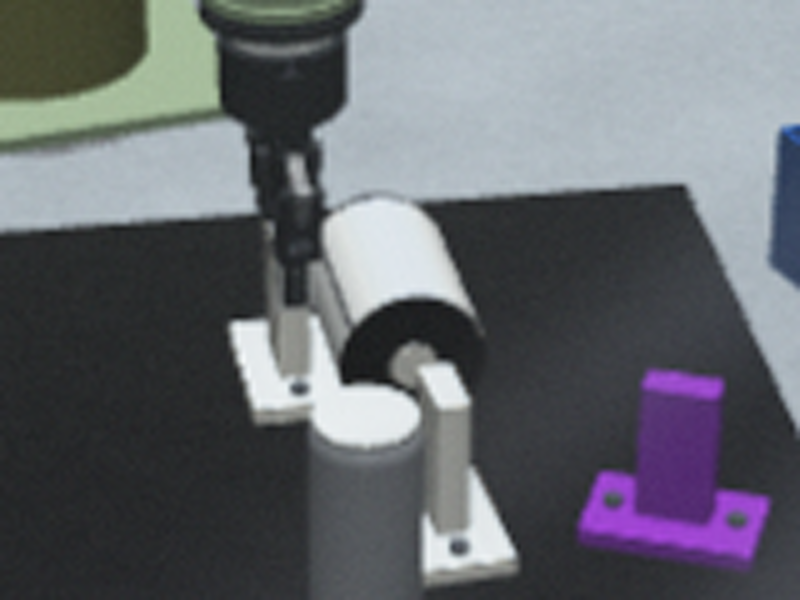

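View pics/t12.png

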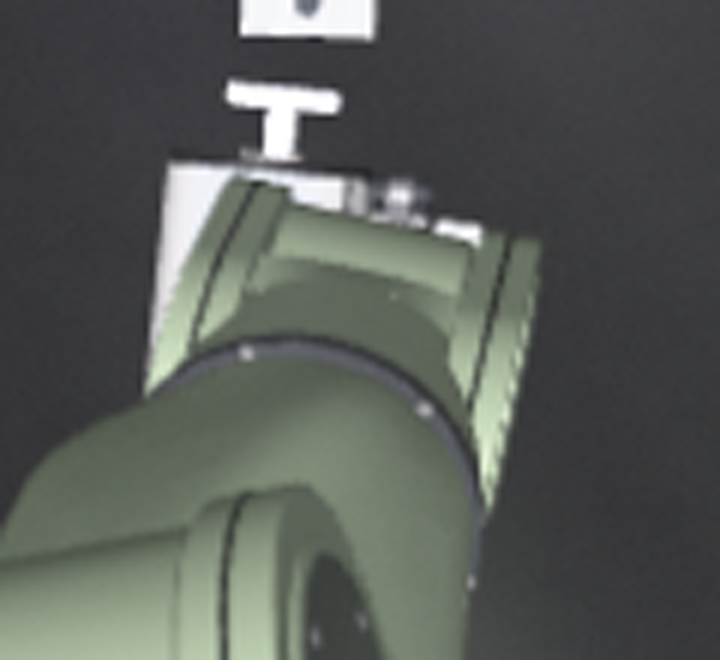

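Call:
send_rows(targets=[[[0,0,0.0005,0],[0,0,0.0008,0],[0,0,0.001,0],[0,0,0.001,0],[0,0,0.001,0],[0,0,0.001,0],[0,0,0.001,0],[0,0,0.001,0],[0,0,0.001,0],[0,0,0.001,0]]])

```text
time: 26.2
position: [0.4718, 0.057, 0.0786]
tcp_rot: [0.0, 0.747, 0.665, 0.0]
wrist_force: [-1.8, -0.7, 5.9]
width: 0.0436
```

Seated, with the force now upward. I'll release it and lift.

Call:
send_rows(targets=[[[0,0,0,0],[0,0,0,0],[0,0,0,0],[0,0,0,0],[0,0,0,0],[0,0,0,0],[0,0,0,0],[0,0,0,0],[0,0,0,0],[0,0,-0.002,0]]], hand=-1)

```text
time: 27.03
position: [0.4717, 0.0572, 0.0801]
tcp_rot: [-0.0, 0.746, 0.665, -0.0]
wrist_force: [-0.2, 0.5, -0.0]
width: 0.0855
```

```bash
python3 to.py .6525 .0955 .145 -3.9
```

```text
t 27.03 pos [0.4717 0.0572 0.0801] yawy -6.57 F [-0.2  0.5 -0. ] w 0.0855
shift [ 0.0588  0.1752 -0.065 ] turn -2.67
```

Call:
send_rows(targets=[[[0,0,-0.015,0],[0,0,-0.035,0],[0,0,-0.055,0],[0.005,0.015,-0.065,0],[0.012,0.035,-0.065,0],[0.02,0.06,-0.065,-0.5],[0.028,0.085,-0.065,-1],[0.036,0.108,-0.065,-1.5],[0.044,0.13,-0.065,-2],[0.05,0.15,-0.065,-2.5]]])

```text
time: 27.87
position: [0.6276, 0.0904, 0.1454]
tcp_rot: [0.0, 0.731, 0.682, -0.0]
wrist_force: [-0.3, 0.1, 0.3]
width: 0.0855
```

```bash
python3 to.py .6525 .0955 .1 -3.9; python3 rol.py t13|head -5
```

```text
t 27.87 pos [0.6276 0.0904 0.1454] yawy -4.01 F [-0.3  0.1  0.3] w 0.0855
shift [0.0069 0.0245 0.0454] turn -0.11
[ 244  222   58   50 2358] [[571.5999755859375, 84.5], [702.2000122070312, 80.80000305175781], [706.4000244140625, 232.0], [575.9000244140625, 235.60000610351562]] [639.  158.2] [151.2 130.6] 88.39224243164062
[300 222  10  53 287] [[563.5, 67.0999984741211], [701.5, 59.0], [702.7999877929688, 80.69999694824219], [564.7000122070312, 88.80000305175781]] [633.1  73.9] [ 21.8 138.3] 86.63601684570312
[ 221  271   65   72 3131] [[354.1000061035156, 178.5], [557.5999755859375, 112.80000305175781], [600.5999755859375, 245.89999389648438], [397.1000061035156, 311.6000061035156]] [477.3 212.2] [139.9 213.9] 72.1032485961914
[300 290  26  41 776] [[411.3999938964844, 33.5], [516.5, 21.299999237060547], [523.0999755859375, 77.80000305175781], [418.0, 90.0]] [467.2  55.6] [ 56.8 105.8] 83.38597106933594
[258 334  10  26 169] [[342.70001220703125, 185.60000610351562], [409.20001220703125, 175.1999969482422], [412.20001220703125, 194.10000610351562], [345.6000061035156, 204.5]] [377.4 189.8] [19.2 67.4] 81.1413345336914
```

View pics/t13_s.png

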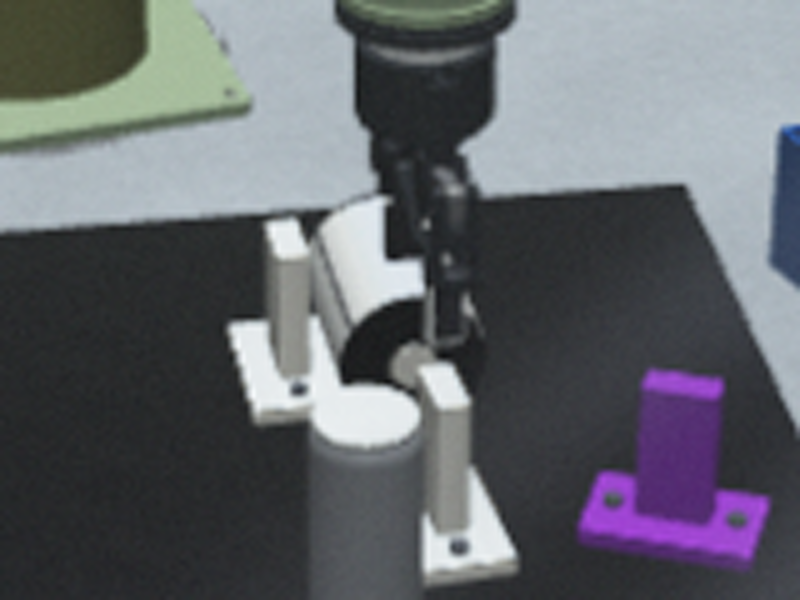

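The first stop stands upright beside the roller, which has not moved. Now the second one.

Call:
send_rows(targets=[[[0.002,0.008,0,0],[0.005,0.018,0,0],[0.007,0.0245,0,0],[0.007,0.0245,0.005,0],[0.007,0.0245,0.015,0],[0.007,0.0245,0.03,0],[0.007,0.0245,0.045,0],[0.007,0.0245,0.058,0],[0.007,0.0245,0.065,0],[0.007,0.0245,0.067,0]]])

```text
time: 28.8
position: [0.6506, 0.0948, 0.0768]
tcp_rot: [-0.001, 0.732, 0.682, -0.001]
wrist_force: [-0.2, 0.6, 0.2]
width: 0.0853
```

Call:
send_rows(targets=[[[0,0,0,0],[0,0,0,0],[0,0,0,0],[0,0,0,0],[0,0,0,0],[0,0,0,0],[0,0,0,0],[0,0,0,0],[0,0,0,0],[0,0,0,0]]], hand=1, newtons=40)

```text
time: 29.63
position: [0.652, 0.095, 0.0792]
tcp_rot: [0.0, 0.732, 0.682, 0.001]
wrist_force: [0.8, -0.7, 6.2]
width: 0.0437
```

```bash
python3 to.py .4899 .215 .11 -6.6; python3 to.py .58 .21 .11 -6.6
```

```text
t 29.63 pos [0.652  0.095  0.0792] yawy -4.06 F [ 0.8 -0.7  6.2] w 0.0437
shift [ 0.1083 -0.1701 -0.0311] turn 2.54
t 29.63 pos [0.652  0.095  0.0792] yawy -4.06 F [ 0.8 -0.7  6.2] w 0.0437
shift [ 0.1097 -0.0799 -0.0309] turn 2.54
```

Call:
send_rows(targets=[[[0,0,-0.01,0],[0,0,-0.03,0],[0,0,-0.055,0],[0,0,-0.08,0],[0,0,-0.105,0],[0.005,-0.005,-0.12,0.5],[0.015,-0.02,-0.125,1],[0.03,-0.045,-0.125,1.5],[0.045,-0.07,-0.125,2],[0.06,-0.095,-0.125,2.5]]])

```text
time: 30.47
position: [0.5592, 0.1625, 0.2034]
tcp_rot: [-0.0, 0.747, 0.665, -0.0]
wrist_force: [0.8, 0.9, -2.9]
width: 0.0437
```

Call:
send_rows(targets=[[[0.01,-0.02,0,0],[0.025,-0.042,0,0],[0.04,-0.062,0,0],[0.05,-0.073,0,0],[0.053,-0.078,0,0],[0.053,-0.078,0.01,0],[0.053,-0.078,0.03,0],[0.053,-0.078,0.05,0],[0.053,-0.078,0.07,0],[0.053,-0.078,0.085,0]]])

```text
time: 31.3
position: [0.4892, 0.2227, 0.117]
tcp_rot: [-0.0, 0.747, 0.665, -0.001]
wrist_force: [-0.9, 0.6, -3.4]
width: 0.0438
```

```bash
python3 to.py .4899 .215 .0792 -6.6; python3 rol.py t14|head -5
```

```text
t 31.3 pos [0.4892 0.2227 0.117 ] yawy -6.61 F [-0.9  0.6 -3.4] w 0.0438
shift [-0.0075  0.0016  0.0378] turn -0.01
[282 268  20  14 135] [[542.4000244140625, 86.80000305175781], [575.7999877929688, 82.9000015258789], [581.7000122070312, 133.10000610351562], [548.2999877929688, 137.0]] [562.1 109.9] [50.5 33.6] 83.36874389648438
[220 283  17  54 510] [[405.8999938964844, 260.6000061035156], [544.7000122070312, 256.1000061035156], [546.0999755859375, 298.6000061035156], [407.29998779296875, 303.20001220703125]] [476.  279.6] [ 42.6 138.9] 88.13265991210938
[ 268  282   58   49 2357] [[406.6000061035156, 34.099998474121094], [531.0999755859375, 19.399999618530273], [547.5999755859375, 159.39999389648438], [423.1000061035156, 174.10000610351562]] [477.1  96.7] [140.9 125.3] 83.26803588867188
[246 286  16  40 425] [[433.20001220703125, 191.60000610351562], [535.5, 190.0], [536.0999755859375, 229.8000030517578], [433.79998779296875, 231.3000030517578]] [484.6 210.7] [ 39.7 102.3] 89.11878967285156
[276 332  19  16 142] [[374.20001220703125, 106.0999984741211], [413.1000061035156, 105.30000305175781], [414.1000061035156, 152.39999389648438], [375.20001220703125, 153.3000030517578]] [394.1 129.3] [47.2 38.9] 88.7951431274414
```

View pics/t14_s.png

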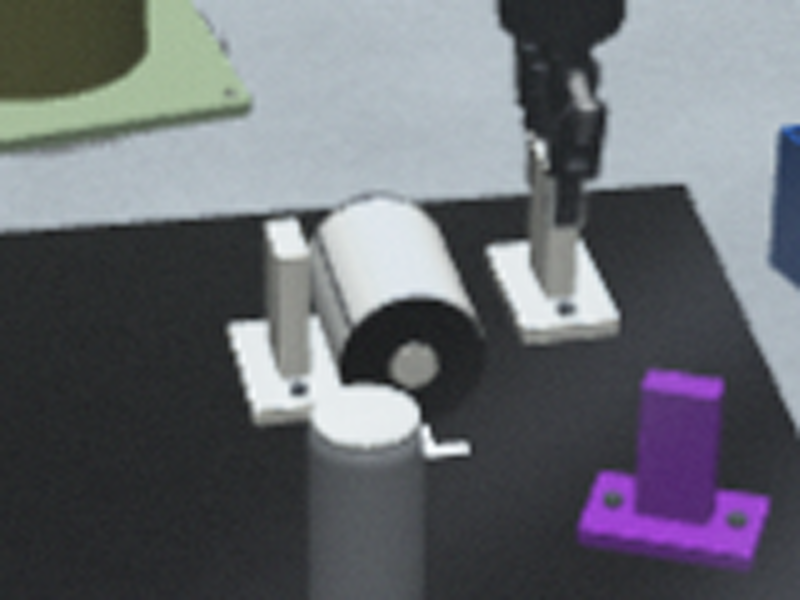

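View pics/t14.png

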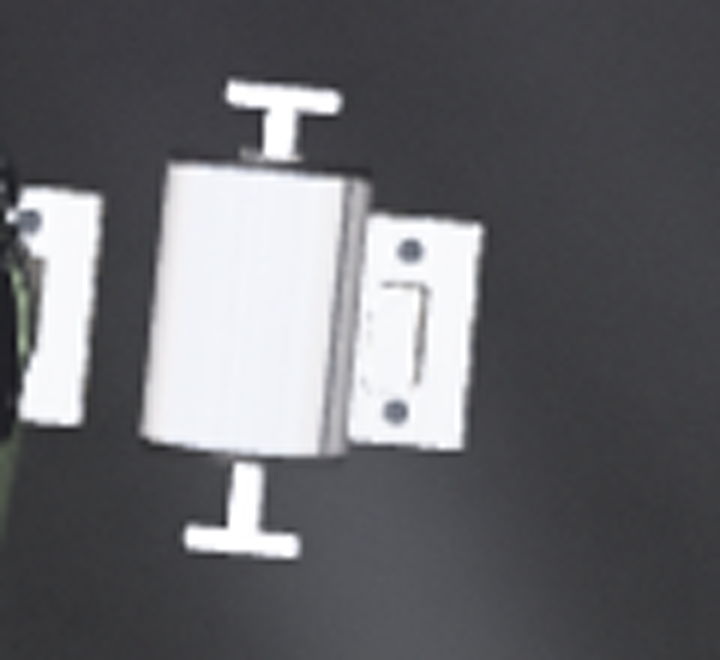

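Call:
send_rows(targets=[[[0,0,0.006,0],[0,0,0.014,0],[0,0,0.022,0],[0,0,0.029,0],[0,0,0.034,0],[0,0,0.036,0],[0,0,0.037,0],[0,0,0.0375,0],[0,0,0.038,0],[0,0,0.038,0]]])

```text
time: 32.23
position: [0.4896, 0.2232, 0.0804]
tcp_rot: [0.0, 0.746, 0.665, 0.0]
wrist_force: [-0.5, 0.4, -2.3]
width: 0.0438
```

```bash
python3 to.py .4866 .1858 .0792 -6.6
python3 - <<'E'
from h import *
f=lambda v,z:plane('top',np.array(v)/6+[245,255],z)[:,:2]
e=f([[484,222],[466,450]],.012); a=np.radians(-6.6);u=np.array([np.cos(a),np.sin(a)]);n=np.array([-u[1],u[0]])
print(e,np.degrees(np.arctan2(*(e[0]-e[1])[::-1])),np.hypot(*(e[0]-e[1])));c=e.mean(0)+.03*n;d=np.array([.4790,.1213])-c;print('chockA',c,'n',d@n,'u',d@u)
E
```

```text
t 32.23 pos [0.4896 0.2232 0.0804] yawy -6.57 F [-0.5  0.4 -2.3] w 0.0438
shift [-0.0375  0.0013  0.0012] turn 0.03
[[0.5151791  0.02071371]
 [0.41398645 0.03123495]] -5.9358549762504165 0.10173813828603762
chockA [0.46803089 0.05577551] n 0.06635099931103246 u 0.003365214781641519
```

Call:
send_rows(targets=[[[-0.002,0,0.0004,0],[-0.007,0,0.0004,0],[-0.013,0.0005,0.0004,0],[-0.019,0.001,0.0004,0],[-0.0245,0.001,0.0004,0],[-0.029,0.001,0.0004,0],[-0.0325,0.001,0.0004,0],[-0.035,0.001,0.0004,0],[-0.0365,0.001,0.0004,0],[-0.037,0.001,0.0004,0]]])

```text
time: 33.07
position: [0.4863, 0.1861, 0.0799]
tcp_rot: [0.0, 0.746, 0.665, -0.0]
wrist_force: [0.9, -0.6, -3.2]
width: 0.0435
```

Call:
send_rows(targets=[[[0,0,0.0003,0],[0,0,0.0006,0],[0,0,0.0009,0],[0,0,0.0011,0],[0,0,0.0012,0],[0,0,0.0012,0],[0,0,0.0012,0],[0,0,0.0012,0],[0,0,0.0012,0],[0,0,0.0012,0]]])

```text
time: 33.9
position: [0.4863, 0.1865, 0.0791]
tcp_rot: [-0.0, 0.746, 0.666, 0.0]
wrist_force: [-2.9, 0.9, 9.7]
width: 0.0436
```

```bash
python3 to.py .4866 .1858 .0792 -6.6; python3 rol.py t15 >/dev/null
```

```text
t 33.9 pos [0.4863 0.1865 0.0791] yawy -6.55 F [-2.9  0.9  9.7] w 0.0436
shift [-0.0006  0.0004 -0.0001] turn 0.05
```

View pics/t15_s.png

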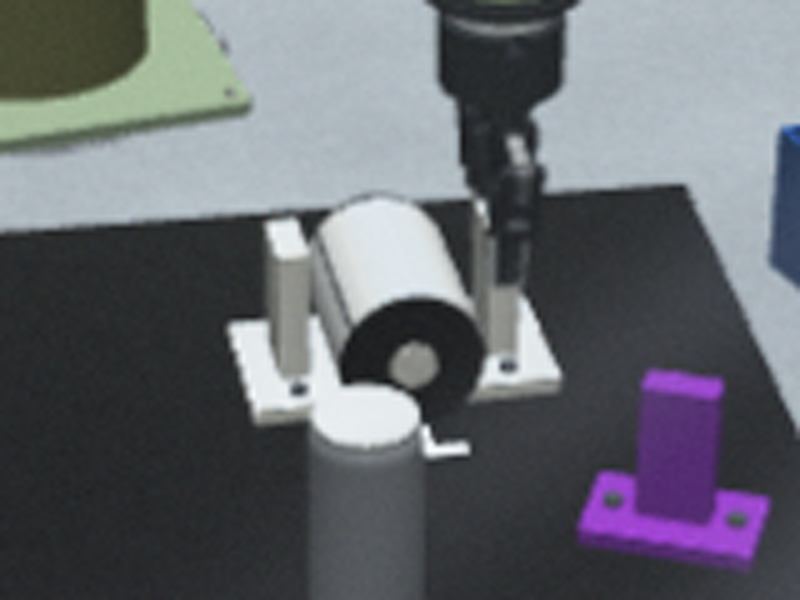

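View pics/t15.png

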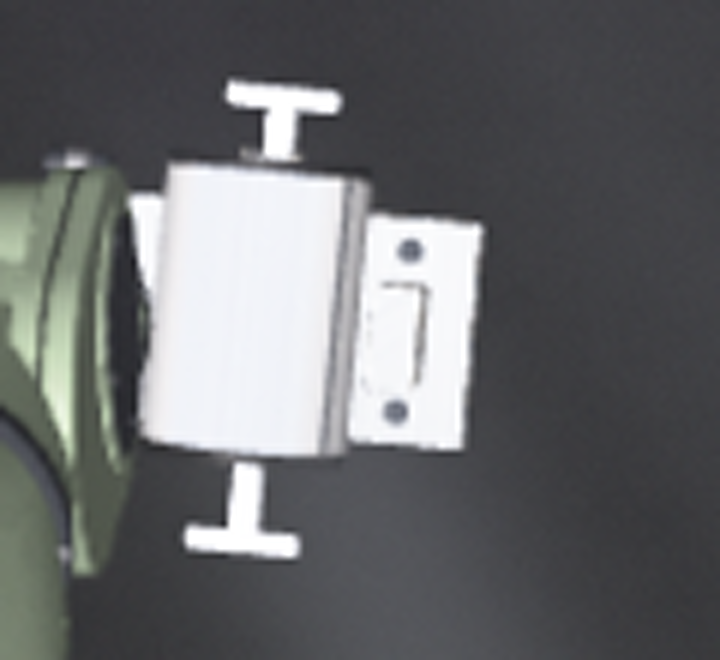

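Both stops are in place and the roller has not moved. I'll release, lift and check.

Call:
send_rows(targets=[[[0,0,0,0],[0,0,0,0],[0,0,0,0],[0,0,0,0],[0,0,0,0],[0,0,0,0],[0,0,0,0],[0,0,0,0],[0,0,0,0],[0,0,-0.002,0]]], hand=-1)

```text
time: 34.83
position: [0.4862, 0.1862, 0.0805]
tcp_rot: [-0.0, 0.746, 0.665, -0.0]
wrist_force: [0.4, -0.1, 0.7]
width: 0.0854
```

Call:
send_rows(targets=[[[0,0,-0.015,0],[0,0,-0.035,0],[0,0,-0.06,0],[0,0,-0.09,0],[0,0,-0.11,0],[0,-0.01,-0.12,0],[0.02,-0.02,-0.12,0],[0.05,-0.03,-0.12,0],[0.08,-0.04,-0.12,0],[0.11,-0.05,-0.12,0]]])

```text
time: 35.67
position: [0.4487, 0.3026, 0.201]
tcp_rot: [-0.0, 0.747, 0.665, 0.0]
wrist_force: [1.0, 0.8, 0.2]
width: 0.0856
```

Call:
send_rows(targets=[[[0.02,-0.01,0,0],[0.05,-0.02,0,0],[0.07,-0.03,0,0],[0.08,-0.04,0,0],[0.08,-0.04,0,0],[0.08,-0.04,0,0],[0.08,-0.04,0,0],[0.08,-0.04,0,0],[0.08,-0.04,0,0],[0.08,-0.04,0,0]]])

```text
time: 36.5
position: [0.419, 0.3849, 0.2008]
tcp_rot: [0.0, 0.747, 0.665, -0.0]
wrist_force: [0.3, 0.4, 0.0]
width: 0.0852
```

```bash
python3 rol.py t16 ; python3 -c "
from h import *
cv2.imwrite('pics/t16f.png',snapshot('top')[:,:,::-1]); print(state()['wrist_force'],state()['position'])"
```

```text
[282 268  20  14 137] [[542.0999755859375, 86.80000305175781], [575.5999755859375, 82.5999984741211], [582.0, 133.0], [548.4000244140625, 137.1999969482422]] [562.  109.9] [50.8 33.8] 82.853759765625
[ 251  282   75   49 3012] [[406.79998779296875, 33.79999923706055], [531.2999877929688, 19.399999618530273], [552.7999877929688, 205.3000030517578], [428.29998779296875, 219.6999969482422]] [479.8 119.5] [187.1 125.4] 83.39627838134766
[276 332  19  16 144] [[374.20001220703125, 106.0999984741211], [413.1000061035156, 105.30000305175781], [414.1000061035156, 152.39999389648438], [375.20001220703125, 153.3000030517578]] [394.1 129.3] [47.2 38.9] 88.7951431274414
[-0.18180999 -0.34626524  0.3497557 ] [0.41877971 0.38513575 0.20069415]
```

View pics/t16.png

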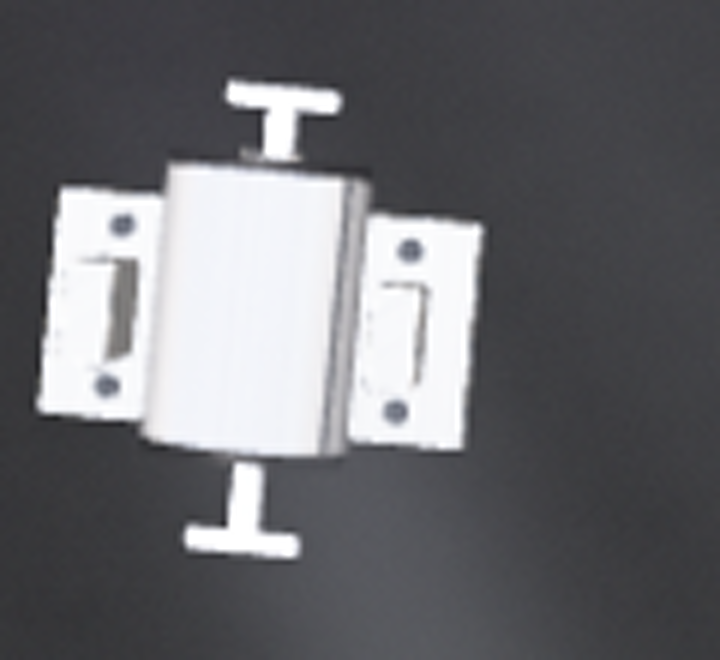

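View pics/t16f.png

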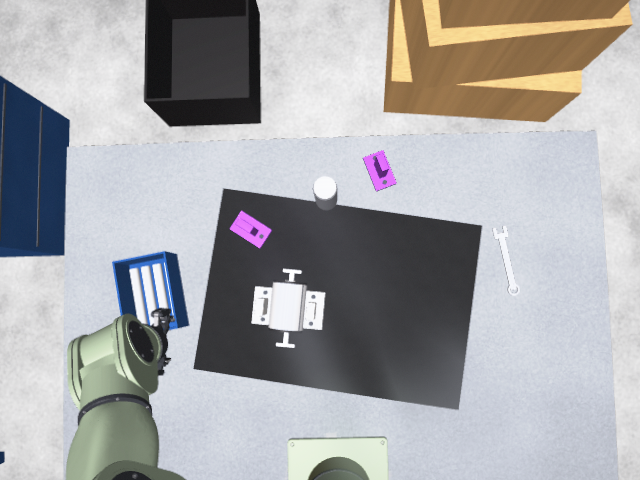

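View pics/t16_s.png

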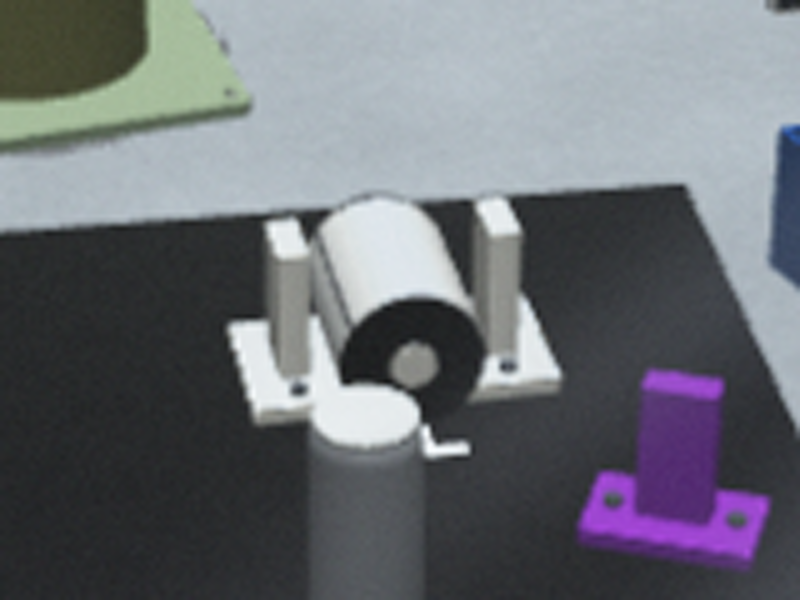

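```bash
python3 -c "
from plant import *
print(sign_off())"
```

```text
the job is handed in; nothing more can be done
None
```

The roller is on the white line with a white aluminium stop standing upright close against each side of it. I handed the job in at 36.6 s of the 72 s limit; no verdict is reported.

**What I did**
- I pushed the roller from its side with the open fingers. It rolled about 210 mm, stopping about 19 mm short of the line, but stayed about 5° off the line's direction, because an off-centre push only rolled it.
- I corrected that by pressing both fingertips on its top and twisting. It was never gripped. The press touched about 57 N at the wrist for a moment before I eased it to about 30 N. I took the 40 N limit to cover the arm and the gripper's body, not the fingertips.
- A slow push finished the roll. Once the roller was at rest I set each stop down clear of it, slid it in and let go.

**Last checks**
- **Roller:** it lies within about 1–2 mm of the line, at -6.4 to -6.7° against the line's -6.5°. It sits about 5 mm off centre along the line's length. It did not move while the stops were placed.
- **Stops:** both are square to the roller to within about 1° and roughly centred on it. Each gap is about 4–5 mm: one is measured from the picture, the other comes from the final tool position.
- **Other items:** the bin, wrench, can and purple look-alikes are where they were in the first picture. The gripper was raised clear of everything.
- **Disagreement:** two ways of measuring the roller's centre differed by about 2 mm across the line.

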